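# Sort the worktop clutter into the crate, the caddy and the cutlery tray

## Robot

A 6-joint arm with a two-finger parallel gripper is mounted at the origin on a cart in front of the work surface, level with it; the furniture and walls round the work are solid. World frame = base frame: x ahead of the robot, y to its left, z up, the work surface at z = 0. Lengths are in m, angles in rad, forces in N, time in s.
With the tool pointing down it reaches from about 0.3 to 0.85 m from the base axis. Payload 5.4 kg.
Tool frame: the origin (TCP) lies midway between the tips of the shut fingers; the grasp point (between the pads) lies 19 mm behind it; z points along the fingers, y is the direction in which the jaws open and shut (so a half turn about z gives the same grasp; the last joint's range is limited). The gripper opens to 85 mm and grips with 20 to 120 N. Pads are 22 mm wide; open, the fingers measure 114 mm over their backs; the gripper's body (76 mm by 85 mm) begins 54 mm behind the grasp point. The pads swing forward as they close: fully open they stand 13 mm farther back than shut.
Start: joints at [-1.484, 0.158, 1.597, -0, 1.386, -0.21], TCP at [0.168, -0.55, 0.231] pointing down, gripper open.
Joint ranges: [-2.91, 2.91], [-0.94, 2.29], [0.18, 2.7], [-1.29, 4.43], [0.17, 2.64], [-3, 3]. Speed limits (rad/s): [2.57, 2.57, 3.14, 3.14, 3.14, 3.14].

## Interface

Orientations are given as a 3x3 rotation matrix whose columns are the frame's x, y, z axes.
In Python, from workcell import env gives the robot as it stands.
- The arm moves only by the tool send_rows, never from a script. Its argument "plan" is a list that holds one entry, the list of rows, each a list of 5 numbers: the shift along the tool's x, y, z in mm, then the turn about the tool's z in degrees, then the finger opening in mm, from 0 to 85.4. A call has 1 to 10 rows; each row shifts and turns the pose as measured when the row begins, along the tool's axes as they then stand; what a row does not reach is not made up. A row lasts 1/8 s, in which the tool goes at most 62.5 mm and 10.7 degrees, less where a joint would pass 70% of its speed; a pose out of reach is approached as far as the arm can. A call with a gripper value outside its range is refused whole. The fingers move at their own pace and stop on an object; "squeeze" is the grip in N (left out, the last holds). Time passes only in rows, so rows that do not move let the fingers close. It gives the time, the measured TCP pose, the force and the opening at its end, in the units of the state.
- env.sense(): the state, without advancing time (a new reading comes with each control period).
- env.get_image(name): name is "scene" or "top" or "wrist"; returns a dict with "color" (480x640x3 uint8, red, green, blue), "range_z" (480x640 float32, m along the optical axis (not along the pixel's ray), 0 where there is no reading), "mtx" (3x3 intrinsics, pixels), "origin" and "rotation" of the camera in the world; the wrist camera has in their place "tool_from_camera" (4x4, takes a point from camera to tool coordinates, whose origin is the TCP and whose axes are the flange's). Camera axes: x right, y down, z forward; pixel columns grow to the right and rows downward; lengths in m; the calibration is good to about 2 mm. A picture is of the moment at which its call begins: read the wrist's pose just before it.
- env.sign_off(): hands the job in, once; it reports no verdict.
Trained networks look in the newest picture that a camera, given by its name, has taken for a name from the list of things; names that differ only in an ending like _2 or _b are one class to them, and where a whole thing is asked for, a point or a joint stands for the part that bears it (a point fixed in the world has none). Each returns a list of dicts, best first, with "conf" (0 to 1); they miss things now and then, are a little off and sometimes report something else, mostly with a low value. They report only what shows in the picture. A call takes as long as a camera call. They do not tell look-alikes from the thing itself.
- env.silhouettes(query, camera): "region" (480x640 bool, what is visible of it) and "bbox" ([left, top, width, height] in pixels, round what is visible of it).
- env.pinpoint(query, camera): "at" ([row, column] in pixels: a listed point, or the origin of a listed thing).
The state is a dict: "time": time; "qpos": joint angles; "joint_vel": joint speeds; "joint_torque": joint torques, N m; "eef_pos": TCP position; "ee_rot": TCP orientation; "ft_force": force on the tool from outside, world axes, zero at the start; "moment": the same for the moment, N m; "finger_gap": opening from 0.0 (shut) to 1.0 (fully open).
Only numpy, scipy, OpenCV 4.12 (cv2) and the standard library are available. Lean on these libraries where they do the work, as an engineer would, in place of code of your own. Each camera call takes 0.05 s, during which the arm holds its last target.

## Task

Sort the things strewn along the front of the worktop by kind: lay the lemon and the mandarin on the floor of the empty slatted wooden crate (not in the full fruit bowl), stand the salt shaker and the spice jar upright in the small dark two-bay wooden caddy, one to a bay, and lay the teaspoon flat inside the shallow steel tray. Leave the steel cup and the food tin standing where they are.

Things in the scene. Friction and masses are not known exactly. Their poses are not given: they have to be found in the camera images.
- lemon_mid (a point): Yellow lemon lying on its side on the worktop, 72 long (its own x axis) x 55 wide (y) x 56 high mm; the point is its centre, 28 mm above its underside. Can roll if pushed.
- mandarin_mid (a point): Small loose orange mandarin on the worktop, 49 x 50 x 44 mm high; the point is its centre, 22 mm above its underside. Can roll if pushed.
- salt_mid (a point): Salt shaker standing upright near the front (a like one far back at the left is not meant): clear round shaker with a grey domed top, 44 mm diameter, 90 mm tall; the point is its centre, 45 mm above its underside; z is its upright axis. Best gripped 50 to 60 mm above its underside.
- spice_mid (a point): Spice jar standing upright: round glass jar with a label and a black cap, 41 mm diameter, 105 mm tall, the only such jar in the work area (others stand far back at the left); the point is its centre, 52.5 mm above its underside; z is its upright axis. Tall for a gripper: grip it in its upper half, 65 to 85 mm above its underside, so that its cap does not meet the palm.
- teaspoon_mid (a point): Steel teaspoon lying flat, bowl up, 130 mm long (its own x axis), 27 mm wide at the bowl, 11 mm high (fingers closing across its middle stop about 20 mm apart); the point is the middle of its length, 5.5 mm above its underside, on the handle.
- crate: Empty slatted light wooden crate, fixed to the worktop, 120 (x) x 190 (y, long side) x 40 mm high, walls and floor 5 mm thick (inside 110 x 180 mm); origin at the centre of its underside, z up. A wall cabinet hangs 0.47 m above the back of the worktop (beyond about x = 0.63): draw the hand back towards the robot before swinging from one container to another.
- caddy: Small dark wooden caddy, fixed to the worktop, 74 (x) x 143 (y, long side) x 28 mm high, rim 30 mm; walls, floor and the one divider 5 mm thick, giving two open bays 64 x 64 mm whose centres lie 34.5 mm either side of the origin along y; origin at the centre of its underside, z up.
- tray: Shallow open steel tray, fixed to the worktop, 100 (x) x 190 (y, long side) x 20 mm high (rim 23 mm), walls and floor 3 mm thick; origin at the centre of its underside, z up.
- cup_mid (a point): Bystander: open steel cup, 56 mm diameter, 64 mm tall, standing among the things; the point is its centre, 32 mm up. Not to be displaced.
- tin_mid (a point): Bystander: short food tin, 76 mm diameter, 58 mm tall, standing between two of the containers; the point is its centre, 29 mm up. Not to be displaced.
There are look-alikes about, which are no part of the job. Several things look just like the part that bears mandarin_mid: the one meant starts farthest from the robot's base.

How it is judged:
By the outcome, as a careful person would: the job done as asked, in the order asked, and still so for the second after the job is handed in, with the robot touching nothing.
It also fails if it takes over 128 s, if anything falls off the work surface, if the arm or the gripper's body presses on something with over 40 N, if the wrist force passes 120 N, or if a joint passes its speed limit or range.

## Working session

There is one attempt and no reset: what is moved stays moved. The work goes in short steps, Python scripts to look and compute and a tool call to move; the robot and the scene stay as the last step left them, time stands still between calls to the robot, and variables do not carry over. Pictures are saved under pics/ and viewed, and the job is handed in when it is done.

Besides the shell and the picture viewer there is one more tool, called as a command line: name --argument value ..., lists and objects as JSON in quotes. send_rows: Moves the arm, as the interface text tells. Its arguments: {"type":"object","properties":{"plan":{"type":"array"},"squeeze":{"type":"number"}},"required":["plan"]}

```bash
mkdir -p pics; ls; cat > h.py <<'E'
import numpy as np, cv2
from workcell import env
def cam(name):
    s=env.sense(); d=env.get_image(name)
    if name=='wrist':
        T=np.eye(4);T[:3,:3]=np.array(s['ee_rot']);T[:3,3]=s['eef_pos']
        T=T@np.array(d['tool_from_camera']); d['R']=T[:3,:3]; d['o']=T[:3,3]
    else:
        d['R']=np.array(d['rotation']);d['o']=np.array(d['origin'])
    K=np.array(d['mtx']);z=d['range_z'];v,u=np.mgrid[:480,:640]
    P=np.stack([(u-K[0,2])/K[0,0]*z,(v-K[1,2])/K[1,1]*z,z],-1)
    d['W']=P@d['R'].T+d['o']
    return d
def save(d,fn,crop=None,scale=1):
    im=d['color'][...,::-1].copy()
    if crop: l,t,w,h=crop; im=im[t:t+h,l:l+w]
    im=cv2.resize(im,None,fx=scale,fy=scale,interpolation=cv2.INTER_CUBIC); cv2.imwrite('pics/'+fn,im)
def plane(d,r,c,z):
    K=np.array(d['mtx']);ray=d['R']@np.array([(c-K[0,2])/K[0,0],(r-K[1,2])/K[1,1],1]);t=(z-d['o'][2])/ray[2];return d['o']+t*ray
def pos():
    s=env.sense();print('t',round(s['time'],2),'p',np.round(s['eef_pos'],4),'R',np.round(np.array(s['ee_rot']),3).tolist(),'gap',round(s['finger_gap'],3),'f',np.round(s['ft_force'],1),'q',np.round(s['qpos'],3));return s
E
python3 - <<'E'
from h import *
pos()
for n in('top','scene'):
    d=cam(n);save(d,n+'0.png');print(n,np.round(d['o'],3),np.round(d['R'],3).tolist())
    for q in ['lemon_mid','mandarin_mid','salt_mid','spice_mid','teaspoon_mid','crate','caddy','tray','cup_mid','tin_mid']:
        for x in env.pinpoint(q,n)[:6]:
            r,c=x['at'];w=d['W'][int(r),int(c)];print(n,q,round(x['conf'],2),np.round([r,c]),np.round(w,3))
E
```

```text
pics
t 0.0 p [ 0.1681 -0.5492  0.2303] R [[0.956, 0.292, -0.0], [0.292, -0.956, 0.002], [0.0, -0.002, -1.0]] gap 1.0 f [ 0.3 -0.3 -0.5] q [-1.484  0.159  1.598  0.     1.386 -0.21 ]
top [ 0.364 -0.017  0.981] [[-0.02, -0.991, 0.13], [-0.999, 0.024, 0.026], [-0.029, -0.13, -0.991]]
top lemon_mid 0.78 [291. 209.] [0.384 0.236 0.053]
top lemon_mid 0.7 [288. 484.] [ 0.377 -0.354 -0.002]
top mandarin_mid 0.91 [314. 273.] [0.331 0.103 0.043]
top mandarin_mid 0.71 [272. 371.] [ 0.416 -0.106  0.041]
top salt_mid 0.87 [287. 435.] [ 0.379 -0.226  0.085]
top spice_mid 0.8 [274. 262.] [0.412 0.117 0.106]
top spice_mid 0.59 [271. 372.] [ 0.416 -0.106  0.041]
top teaspoon_mid 0.75 [287. 482.] [ 0.381 -0.344  0.01 ]
top crate 0.84 [221. 165.] [0.541 0.349 0.003]
top caddy 0.7 [210. 474.] [ 0.548 -0.339  0.007]
top caddy 0.36 [274. 371.] [ 0.41  -0.106  0.045]
top tray 0.96 [208. 317.] [0.565 0.006 0.003]
top cup_mid 0.66 [284. 318.] [0.393 0.009 0.002]
top tin_mid 0.75 [189. 397.] [ 0.591 -0.167  0.053]
scene [-0.025  0.708  1.103] [[-0.819, -0.446, 0.362], [-0.574, 0.621, -0.534], [0.013, -0.645, -0.764]]
scene lemon_mid 0.75 [356. 279.] [0.373 0.247 0.046]
scene mandarin_mid 0.93 [323. 339.] [0.325 0.116 0.039]
scene mandarin_mid 0.66 [238. 366.] [ 0.398 -0.106  0.043]
scene mandarin_mid 0.47 [248. 276.] [0.563 0.012 0.004]
scene spice_mid 0.85 [303. 300.] [0.402 0.142 0.075]
scene crate 0.97 [360. 179.] [0.543 0.354 0.006]
scene caddy 0.68 [167. 364.] [ 0.544 -0.334  0.004]
scene tray 0.61 [246. 277.] [0.567 0.007 0.003]
scene tray 0.19 [271. 337.] [ 0.411 -0.012  0.007]
scene cup_mid 0.84 [272. 340.] [ 0.41  -0.017  0.002]
scene cup_mid 0.54 [238. 365.] [ 0.4   -0.101  0.042]
scene tin_mid 0.56 [188. 314.] [ 0.575 -0.154  0.055]
```

View pics/top0.png

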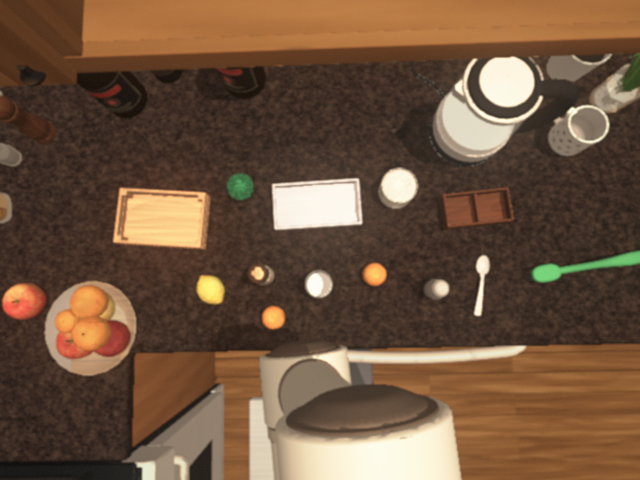

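View pics/scene0.png

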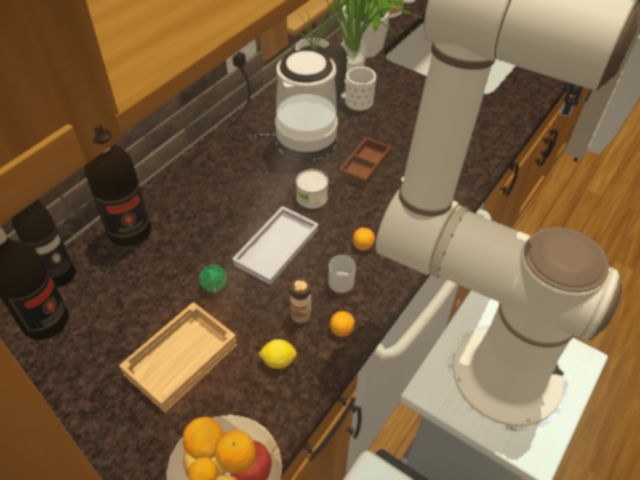

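The top picture shows two loose mandarins, at (row 272, col 372) and (314, 273). The orange fruit near (335, 90) sits in the full bowl. The salt shaker is at (287, 435), with lookalikes at far left around (155, 5) and (205, 5). The spice jar is at (274, 262), the lemon at (289, 210) and the spoon at (287, 482). The green spatula at (265, 580) isn't part of the job. I choose the mandarin at (272, 372): it is loose and the farther of the two from the base. I'll check it in a close crop and measure everything.

```bash
python3 - <<'E'
from h import *
d=cam('top');W=d['W'];save(d,'crop1.png',(190,170,330,165),2.4)
def st(name,l,t,w,h,zmin,zmax=0.2):
    P=W[t:t+h,l:l+w].reshape(-1,3);P=P[(P[:,2]>zmin)&(P[:,2]<zmax)]
    xy=P[:,:2].astype(np.float32);r=cv2.minAreaRect(xy*1000)
    print(name,len(P),'lo',np.round(np.percentile(P,2,0),3),'hi',np.round(np.percentile(P,98,0),3),'mean',np.round(P.mean(0),3),'rect',np.round(r[0]),np.round(r[1]),round(r[2],1))
P=W[230:345,190:520].reshape(-1,3);print('table z',np.median(P[:,2]))
st('lemon',190,270,40,40,.02)
st('mandF',355,255,38,38,.015);st('mandN',258,300,32,32,.015)
st('salt',418,270,40,35,.03);st('salt top',418,270,40,35,.075)
st('spice',240,255,40,40,.03);st('spice top',240,255,40,40,.095)
st('cup',300,262,40,45,.05);st('tin',372,160,50,55,.045)
st('spoon',465,248,35,75,.004,.03)
st('crate',105,180,112,75,.03,.06);st('caddy',438,182,82,52,.02,.05);st('tray',265,172,102,62,.013,.05)
st('green',222,168,38,38,.01)
s=env.silhouettes('teaspoon_mid','top')[0]['region'];v,u=np.nonzero(s)
Q=np.array([plane(d,a,b,.005)[:2] for a,b in zip(v,u)]);print('spoon mask',len(Q),cv2.minAreaRect((Q*1000).astype(np.float32)))
s=env.silhouettes('lemon_mid','top')[0]['region'];v,u=np.nonzero(s)
Q=np.array([plane(d,a,b,.028)[:2] for a,b in zip(v,u)]);print('lemon mask',len(Q),cv2.minAreaRect((Q*1000).astype(np.float32)),Q.mean(0))
E
```

```text
table z -0.0012507527128138851
lemon 636 lo [0.358 0.21  0.027] hi [0.414 0.26  0.055] mean [0.386 0.233 0.044] rect [386. 237.] [58. 57.] 78.9
mandF 419 lo [ 0.389 -0.137  0.021] hi [ 0.432 -0.092  0.045] mean [ 0.411 -0.114  0.036] rect [ 411. -115.] [48. 46.] 41.8
mandN 412 lo [0.303 0.081 0.025] hi [0.345 0.123 0.044] mean [0.325 0.101 0.037] rect [324. 102.] [45. 46.] 89.1
salt 370 lo [ 0.359 -0.254  0.032] hi [ 0.395 -0.222  0.089] mean [ 0.377 -0.235  0.07 ] rect [ 377. -238.] [34. 40.] 87.2
salt top 224 lo [ 0.363 -0.254  0.076] hi [ 0.393 -0.225  0.089] mean [ 0.378 -0.239  0.084] rect [ 379. -240.] [32. 33.] 41.3
spice 410 lo [0.395 0.104 0.04 ] hi [0.432 0.141 0.106] mean [0.413 0.12  0.096] rect [414. 123.] [39. 40.] 32.3
spice top 329 lo [0.396 0.105 0.098] hi [0.432 0.141 0.107] mean [0.414 0.123 0.103] rect [414. 123.] [39. 39.] 36.6
cup 61 lo [ 0.366 -0.023  0.052] hi [0.42  0.03  0.064] mean [0.396 0.005 0.06 ] rect [393.   4.] [54. 53.] 88.8
tin 993 lo [ 0.562 -0.206  0.05 ] hi [ 0.631 -0.138  0.058] mean [ 0.597 -0.172  0.054] rect [ 596. -172.] [74. 74.] 62.0
spoon 185 lo [ 0.333 -0.364  0.004] hi [ 0.446 -0.334  0.011] mean [ 0.387 -0.346  0.007] rect [ 388. -343.] [ 27. 121.] 74.9
crate 956 lo [0.481 0.25  0.031] hi [0.608 0.444 0.042] mean [0.546 0.35  0.037] rect [545. 348.] [193. 121.] 85.2
caddy 650 lo [ 0.51  -0.414  0.02 ] hi [ 0.591 -0.271  0.032] mean [ 0.551 -0.345  0.027] rect [ 551. -344.] [ 75. 145.] 4.7
tray 691 lo [ 0.516 -0.09   0.017] hi [0.622 0.102 0.025] mean [0.569 0.005 0.021] rect [570.   6.] [104. 193.] 2.4
green 535 lo [0.584 0.147 0.021] hi [0.634 0.197 0.056] mean [0.607 0.171 0.042] rect [609. 172.] [55. 57.] 46.5
spoon mask 439 ((417.8469543457031, 132.2728729248047), (58.167335510253906, 43.564022064208984), 74.93798828125)
lemon mask 667 ((386.28961181640625, 236.82626342773438), (63.61722946166992, 57.61574935913086), 74.96331787109375) [0.38635578 0.23714849]
```

View pics/crop1.png

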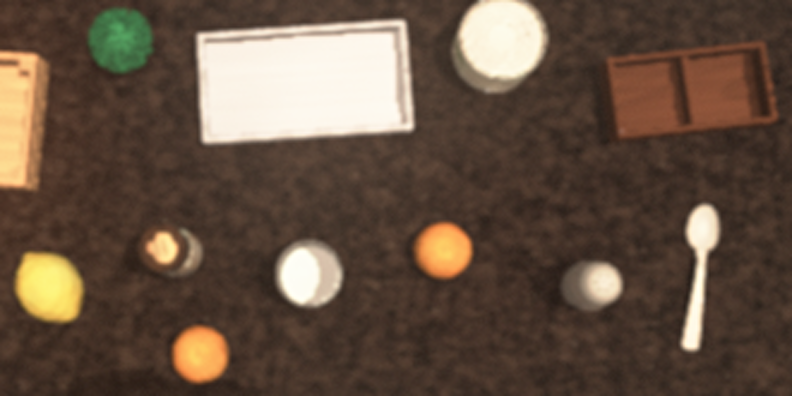

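The crop confirms it. The chosen mandarin is at crop (443, 250). The near one is at (200, 352). The lemon at (50, 288) has its long axis running upper-left to lower-right. I'll write a planner that prints tool-axis rows.

```bash
cat >> h.py <<'E'
def plan(wps,pr=True):
    """wps: list of (x,y,z[m],psi[deg],gap[mm],n rows). prints tool-axis rows"""
    s=env.sense();R=np.array(s['ee_rot']);p=np.array(s['eef_pos']);psi=np.degrees(np.arctan2(R[1,0],R[0,0]))
    p=p.copy();out=[]
    for x,y,z,ps,g,n in wps:
        tgt=np.array([x,y,z]);p0=p.copy();d=(ps-psi)
        for i in range(n):
            a=np.radians(psi);step=(p0+(tgt-p0)*(i+1)/n)-p
            lx=np.cos(a)*step[0]+np.sin(a)*step[1];ly=np.sin(a)*step[0]-np.cos(a)*step[1]
            row=[round(lx*1000,0),round(ly*1000,0),round(-step[2]*1000,0),round(-d/n,1),g]
            p=p+np.array([np.cos(a)*row[0]+np.sin(a)*row[1],np.sin(a)*row[0]-np.cos(a)*row[1],-row[2]])/1000
            psi-=row[3]; out.append(row)
    for r in out: print(r)
    for r in out:
        if np.linalg.norm(r[:3])>62.5 or abs(r[3])>10.7: print('OVER',r)
    q=s['qpos'];print('from',np.round(s['eef_pos'],3),'psi',round(np.degrees(np.arctan2(R[1,0],R[0,0])),1),'q1-q6+90',round(np.degrees(q[0]-q[5])+90,1),len(out),'rows')
E
python3 - <<'E'
from h import *
plan([(.36,-.1,.2,17,85,9),(.37,.21,.2,45,85,6)])
E
```

```text
[np.float64(35.0), np.float64(-42.0), np.float64(3.0), np.float64(0.0), 85]
[np.float64(35.0), np.float64(-41.0), np.float64(4.0), np.float64(0.0), 85]
[np.float64(35.0), np.float64(-42.0), np.float64(3.0), np.float64(0.0), 85]
[np.float64(35.0), np.float64(-41.0), np.float64(4.0), np.float64(0.0), 85]
[np.float64(35.0), np.float64(-42.0), np.float64(3.0), np.float64(0.0), 85]
[np.float64(35.0), np.float64(-41.0), np.float64(4.0), np.float64(0.0), 85]
[np.float64(35.0), np.float64(-42.0), np.float64(3.0), np.float64(0.0), 85]
[np.float64(35.0), np.float64(-42.0), np.float64(4.0), np.float64(0.0), 85]
[np.float64(35.0), np.float64(-41.0), np.float64(3.0), np.float64(0.0), 85]
[np.float64(17.0), np.float64(-49.0), np.float64(0.0), np.float64(-4.7), 85]
[np.float64(20.0), np.float64(-47.0), np.float64(0.0), np.float64(-4.7), 85]
[np.float64(25.0), np.float64(-46.0), np.float64(0.0), np.float64(-4.7), 85]
[np.float64(28.0), np.float64(-43.0), np.float64(0.0), np.float64(-4.7), 85]
[np.float64(32.0), np.float64(-41.0), np.float64(0.0), np.float64(-4.7), 85]
[np.float64(34.0), np.float64(-38.0), np.float64(0.0), np.float64(-4.7), 85]
from [ 0.168 -0.55   0.231] psi 17.0 q1-q6+90 17.0 15 rows
```

send_rows --plan '[[[35,-42,3,0,85],[35,-42,4,0,85],[35,-42,3,0,85],[35,-41,4,0,85],[35,-42,3,0,85],[35,-41,4,0,85],[35,-42,3,0,85],[35,-42,4,0,85],[35,-41,3,0,85],[17,-49,0,-5,85]]]'

```text
time: 2.5
eef_pos: [0.3678, -0.0364, 0.1999]
ee_rot: [[0.93, 0.369, 0.007], [0.369, -0.929, -0.005], [0.004, 0.008, -1.0]]
ft_force: [-0.6, 0.3, -0.2]
finger_gap: 0.994
```

```bash
sed -i "s/for r in out: print(r)/print([[float(v) for v in r] for r in out])/" h.py; python3 - <<'E'
from h import *
pos();plan([(.37,.21,.2,45,85,6)])
E
```

```text
t 2.5 p [ 0.3678 -0.0364  0.1999] R [[0.93, 0.369, 0.007], [0.369, -0.929, -0.005], [0.004, 0.008, -1.0]] gap 0.994 f [-0.6  0.3 -0.2] q [-4.270e-01 -4.080e-01  2.172e+00 -2.000e-03  1.369e+00  7.660e-01]
[[15.0, -38.0, -0.0, -3.9, 85.0], [19.0, -37.0, -0.0, -3.9, 85.0], [20.0, -36.0, -0.0, -3.9, 85.0], [23.0, -34.0, -0.0, -3.9, 85.0], [25.0, -32.0, -0.0, -3.9, 85.0], [27.0, -31.0, -0.0, -3.9, 85.0]]
from [ 0.368 -0.036  0.2  ] psi 21.6 q1-q6+90 21.6 6 rows
```

send_rows --plan '[[[15,-38,0,-4,85],[19,-37,0,-4,85],[20,-36,0,-4,85],[23,-34,0,-4,85],[25,-32,0,-4,85],[27,-31,0,-4,85],[0,0,0,0,85]]]'

```text
time: 3.38
eef_pos: [0.366, 0.2213, 0.2002]
ee_rot: [[0.684, 0.729, 0.013], [0.729, -0.684, -0.005], [0.005, 0.013, -1.0]]
ft_force: [-0.3, -0.4, -0.8]
finger_gap: 0.994
```

```bash
cat >> h.py <<'E'
def blob(W,c,rad,zmin,zmax=.2):
    P=W.reshape(-1,3);m=(P[:,2]>zmin)&(P[:,2]<zmax)&(np.hypot(P[:,0]-c[0],P[:,1]-c[1])<rad)
    P=P[m]
    if len(P)<10: print('few',len(P));return
    r=cv2.minAreaRect((P[:,:2]*1000).astype(np.float32));X=P[:,:2]-P[:,:2].mean(0);w,v=np.linalg.eigh(X.T@X)
    print(len(P),'rect',np.round(r[0],1),np.round(r[1],1),round(r[2],1),'mean',np.round(P.mean(0),4),'zmax',round(np.percentile(P[:,2],99),4),'pca',np.round(np.sqrt(w/len(P))*1000,1),'axis deg',round(np.degrees(np.arctan2(v[1,1],v[0,1])),1));return P
E
python3 - <<'E'
from h import *
pos();d=cam('wrist');save(d,'w1.png')
for z in (.012,.02,.028): blob(d['W'],(.386,.237),.05,z)
E
```

```text
t 3.38 p [0.366  0.2213 0.2002] R [[0.684, 0.729, 0.013], [0.729, -0.684, -0.005], [0.005, 0.013, -1.0]] gap 0.994 f [-0.3 -0.4 -0.8] q [ 0.266 -0.223  2.031 -0.009  1.322  1.021]
3321 rect [385.9 237.5] [57.6 57.3] 80.7 mean [0.3878 0.2402 0.0462] zmax 0.0557 pca [12.9 16. ] axis deg -144.3
3321 rect [385.9 237.5] [57.6 57.3] 80.7 mean [0.3878 0.2402 0.0462] zmax 0.0557 pca [12.9 16. ] axis deg -144.3
3315 rect [385.9 237.5] [57.6 57.3] 80.7 mean [0.3878 0.2402 0.0463] zmax 0.0557 pca [12.8 16. ] axis deg -144.4
```

View pics/w1.png

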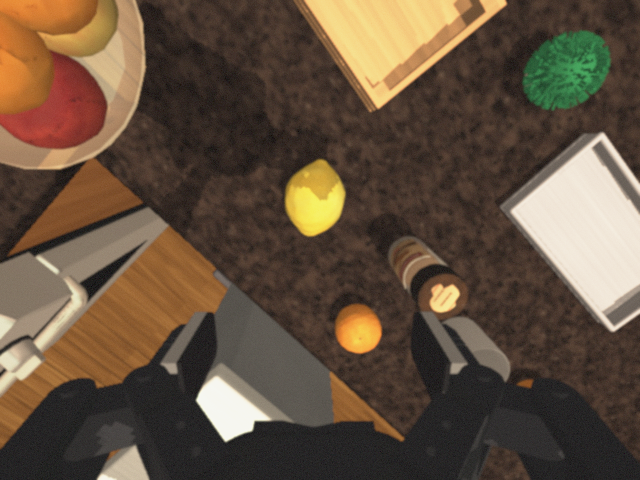

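The wrist view shows the lemon at (315, 198) with its long axis nearly along tool x. The spice jar at (440, 290) is clear of the fingers. I'll pick the lemon.

```bash
python3 - <<'E'
from h import *
plan([(.386,.2375,.1,42,80,3),(.386,.2375,.006,42,80,3),(.386,.2375,.006,42,20,4)])
E
```

```text
[[9.0, 1.0, 33.0, 1.6, 80.0], [8.0, 0.0, 34.0, 1.6, 80.0], [9.0, 1.0, 33.0, 1.6, 80.0], [0.0, -0.0, 31.0, -0.0, 80.0], [0.0, -0.0, 32.0, -0.0, 80.0], [0.0, -0.0, 31.0, -0.0, 80.0], [0.0, -0.0, 0.0, -0.0, 20.0], [0.0, -0.0, 0.0, -0.0, 20.0], [0.0, -0.0, 0.0, -0.0, 20.0], [0.0, -0.0, 0.0, -0.0, 20.0]]
from [0.366 0.22  0.2  ] psi 46.7 q1-q6+90 46.6 10 rows
```

send_rows --plan '[[[9,1,33,2,80],[8,0,34,2,80],[9,1,33,1,80],[0,0,40,0,80],[0,0,32,0,80],[0,0,20,0,80],[0,0,0,0,80]]]' --squeeze 35

```text
time: 4.3
eef_pos: [0.3939, 0.2291, 0.0055]
ee_rot: [[0.757, 0.653, 0.019], [0.654, -0.757, -0.007], [0.01, 0.018, -1.0]]
ft_force: [0.8, -0.3, 0.4]
finger_gap: 0.938
```

```bash
python3 - <<'E'
from h import *
pos();plan([(.386,.2375,.006,42,20,2)])
E
```

```text
t 4.3 p [0.3939 0.2291 0.0055] R [[0.757, 0.653, 0.019], [0.654, -0.757, -0.007], [0.01, 0.018, -1.0]] gap 0.938 f [ 0.8 -0.3  0.4] q [ 0.269  0.171  2.09  -0.016  0.864  1.138]
[[-0.0, -6.0, -0.0, -0.6, 20.0], [-0.0, -6.0, -0.0, -0.6, 20.0]]
from [0.394 0.229 0.006] psi 40.8 q1-q6+90 40.2 2 rows
```

send_rows --plan '[[[0,-6,0,-1,80],[0,-6,0,0,80],[0,0,0,0,30],[0,0,0,0,30],[0,0,0,0,30],[0,0,0,0,30]]]' --squeeze 35

```text
time: 5.05
eef_pos: [0.3885, 0.2389, 0.0093]
ee_rot: [[0.745, 0.667, 0.025], [0.667, -0.745, -0.006], [0.015, 0.021, -1.0]]
ft_force: [1.0, -0.2, -1.2]
finger_gap: 0.612
```

```bash
cat > p2.py <<'E'
import re
s=open('h.py').read()
i=s.index('def plan(');j=s.index('def blob(')
new='''def plan(wps):
    s=env.sense();R=np.array(s['ee_rot']);p=np.array(s['eef_pos']).copy();psi=np.degrees(np.arctan2(R[1,0],R[0,0]));psi0=psi
    out=[]
    for x,y,z,ps,g,n in wps:
        tgt=np.array([x,y,z]);p0=p.copy();d=(ps-psi)
        for i in range(n):
            l=np.round(R.T@((p0+(tgt-p0)*(i+1)/n)-p)*1000);t=round(-d/n,0)
            if i==n-1: t=round(psi-ps)
            out.append([int(v) for v in l]+[int(t),g]);p=p+R@l/1000;a=np.radians(t)
            R=R@np.array([[np.cos(a),-np.sin(a),0],[np.sin(a),np.cos(a),0],[0,0,1]]);psi-=t
    print(out)
    for r in out:
        if np.linalg.norm(r[:3])>62.5 or abs(r[3])>10.7: print('OVER',r)
    print('from',np.round(s['eef_pos'],4),'psi',round(psi0,1),'tilt',np.round(np.array(s['ee_rot'])[:2,2],3),len(out),'rows; gap mm',round(s['finger_gap']*85.4,1),'f',np.round(s['ft_force'],1),'t',round(s['time'],2))
'''
open('h.py','w').write(s[:i]+new+s[j:])
E
python3 p2.py; python3 - <<'E'
from h import *
# crate local -> world
y=np.radians(-4.8);c=np.array([.545,.348]);R=np.array([[np.cos(y),-np.sin(y)],[np.sin(y),np.cos(y)]])
L=c+R@[0,.045];M=c+R@[0,-.045];print(L,M)
plan([(.386,.2375,.13,42,30,3),(L[0],L[1],.13,85,30,5)])
E
```

```text
[0.5487655  0.39284218] [0.5412345  0.30315782]
[[0, 1, -40, 0, 30], [-1, 0, -40, 0, 30], [0, 1, -41, 0, 30], [45, -1, 1, -9, 30], [45, 5, 0, -9, 30], [43, 13, 1, -9, 30], [41, 19, 1, -9, 30], [37, 25, 1, -7, 30]]
from [0.3885 0.2389 0.0093] psi 41.8 tilt [ 0.025 -0.006] 8 rows; gap mm 52.3 f [ 1.  -0.2 -1.2] t 5.05
```

Gripped, with the opening at 52 mm. Lifting and moving over the crate.

send_rows --plan '[[[0,1,-40,0,30],[-1,0,-40,0,30],[0,1,-41,0,30],[45,-1,1,-9,30],[45,5,0,-9,30],[43,13,1,-9,30],[41,19,1,-9,30],[37,25,1,-7,30],[0,0,0,0,30]]]'

```text
time: 6.18
eef_pos: [0.5511, 0.3979, 0.1311]
ee_rot: [[0.067, 0.997, 0.024], [0.998, -0.067, -0.007], [-0.005, 0.025, -1.0]]
ft_force: [-0.4, 0.1, -0.8]
finger_gap: 0.608
```

```bash
python3 - <<'E'
from h import *
pos();plan([(.5488,.3928,.07,85,30,2),(.5488,.3928,.013,85,30,2)])
d=cam('top');save(d,'t2.png',(90,150,200,150),3)
E
```

```text
t 6.17 p [0.5511 0.3979 0.1311] R [[0.067, 0.997, 0.024], [0.998, -0.067, -0.007], [-0.005, 0.025, -1.0]] gap 0.608 f [-0.4  0.1 -0.8] q [ 0.456  0.495  1.38  -0.018  1.248  0.528]
[[-2, -2, 31, 1, 30], [-3, -1, 30, 0, 30], [0, -1, 29, 0, 30], [0, -1, 28, 0, 30]]
from [0.5511 0.3979 0.1311] psi 86.2 tilt [ 0.024 -0.007] 4 rows; gap mm 51.9 f [-0.4  0.1 -0.8] t 6.17
```

View pics/t2.png

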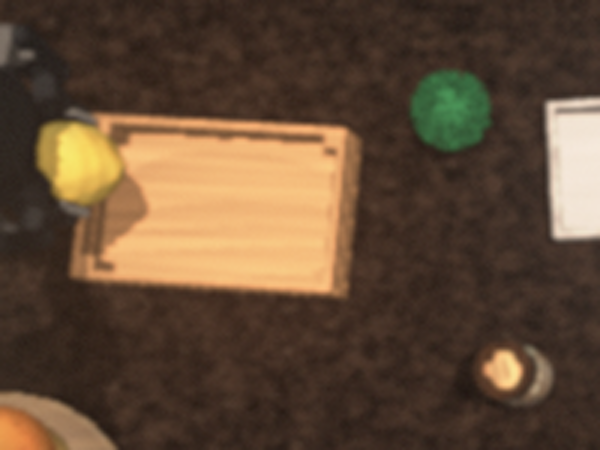

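The lemon at (80, 160) in the crop is held over the left half of the crate, shifted by parallax. Lowering it now.

send_rows --plan '[[[-4,-2,31,1,30],[-4,-2,30,0,30],[-2,-1,30,0,30],[0,-1,24,0,30],[0,0,0,0,30]]]'

```text
time: 6.85
eef_pos: [0.5436, 0.3833, 0.0152]
ee_rot: [[0.091, 0.996, 0.023], [0.996, -0.091, -0.008], [-0.006, 0.024, -1.0]]
ft_force: [0.7, -0.2, -0.6]
finger_gap: 0.606
```

```bash
python3 - <<'E'
from h import *
pos();plan([(.5488,.388,.0145,85,30,1)])
E
```

```text
t 6.85 p [0.5436 0.3833 0.0152] R [[0.091, 0.996, 0.023], [0.996, -0.091, -0.008], [-0.006, 0.024, -1.0]] gap 0.606 f [ 0.7 -0.2 -0.6] q [ 0.441  0.606  1.473 -0.02   1.044  0.542]
[[5, 5, 1, 0, 30]]
from [0.5436 0.3833 0.0152] psi 84.8 tilt [ 0.023 -0.008] 1 rows; gap mm 51.8 f [ 0.7 -0.2 -0.6] t 6.85
```

send_rows --plan '[[[4,3,0,0,30],[0,0,0,0,58],[0,0,0,0,66],[0,0,0,0,66],[0,0,-40,0,66],[0,0,-50,0,66],[0,0,-50,0,80],[0,0,0,0,80]]]'

```text
time: 7.85
eef_pos: [0.5441, 0.3887, 0.1637]
ee_rot: [[0.092, 0.995, 0.026], [0.996, -0.092, -0.006], [-0.004, 0.027, -1.0]]
ft_force: [-0.7, -0.3, 0.1]
finger_gap: 0.935
```

```bash
python3 - <<'E'
from h import *
pos()
d=cam('wrist');save(d,'w3.png');blob(d['W'],(.548,.388),.06,.03)
# mandarin: approach
plan([(.42,.25,.18,60,80,4),(.40,-.1,.18,0,80,9)])
E
```

```text
t 7.85 p [0.5441 0.3887 0.1637] R [[0.092, 0.995, 0.026], [0.996, -0.092, -0.006], [-0.004, 0.027, -1.0]] gap 0.935 f [-0.7 -0.3  0.1] q [ 0.448  0.435  1.394 -0.018  1.292  0.545]
8870 rect [548.5 397.2] [ 90.8 119.4] 85.3 mean [0.5453 0.395  0.1047] zmax 0.1995 pca [16.9 33.2] axis deg 175.5
[[-37, -27, -5, 6, 80], [-40, -23, -5, 6, 80], [-42, -19, -6, 6, 80], [-44, -15, -5, 7, 80], [-35, 18, 0, 7, 80], [-32, 22, 1, 7, 80], [-29, 25, 0, 7, 80], [-26, 29, 0, 7, 80], [-23, 32, 0, 7, 80], [-18, 35, 1, 7, 80], [-14, 36, 0, 7, 80], [-9, 38, 0, 7, 80], [-5, 38, 1, 4, 80]]
from [0.5425 0.3879 0.1605] psi 84.7 tilt [ 0.021 -0.009] 13 rows; gap mm 79.9 f [ 0.  -0.1 -1.3] t 7.9
```

View pics/w3.png

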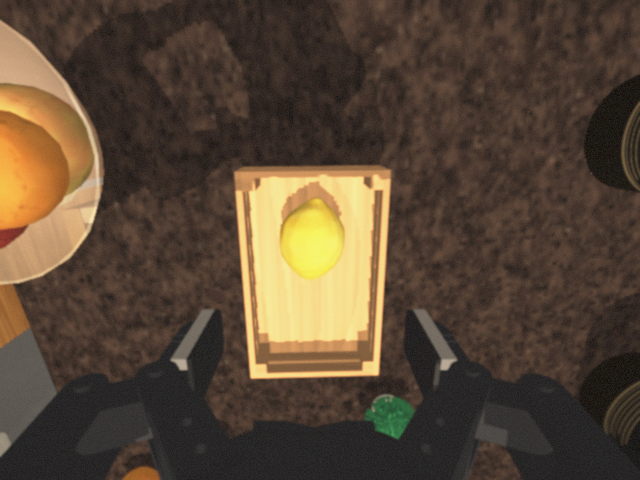

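The lemon lies in the crate at (312, 238). Next is the mandarin. It's round, so I'll keep this yaw.

```bash
python3 - <<'E'
from h import *
plan([(.42,.26,.18,85,80,3),(.38,-.1,.18,85,80,7)])
E
```

```text
[[-46, -37, -7, 0, 80], [-47, -36, -7, 0, 80], [-46, -37, -7, 0, 80], [-52, -1, 0, 0, 80], [-51, -1, 1, 0, 80], [-52, -1, 0, 0, 80], [-52, -1, 0, 0, 80], [-52, -1, 1, 0, 80], [-51, -1, 0, 0, 80], [-52, 0, 0, 0, 80]]
from [0.5425 0.3879 0.1605] psi 84.7 tilt [ 0.021 -0.009] 10 rows; gap mm 79.9 f [ 0.  -0.1 -1.3] t 7.9
```

send_rows --plan '[[[-46,-37,-7,0,80],[-47,-36,-7,0,80],[-46,-37,-7,0,80],[-52,-1,0,0,80],[-51,-1,0,0,80],[-52,-1,0,0,80],[-52,-1,0,0,80],[-52,-1,0,0,80],[-51,-1,0,0,80],[-52,0,0,0,80]]]'

```text
time: 9.15
eef_pos: [0.3657, -0.1116, 0.1668]
ee_rot: [[0.085, 0.996, -0.007], [0.996, -0.085, -0.011], [-0.012, -0.006, -1.0]]
ft_force: [1.4, 0.8, -0.5]
finger_gap: 0.937
```

```bash
python3 - <<'E'
from h import *
pos();d=cam('wrist');save(d,'w4.png')
blob(d['W'],(.411,-.115),.035,.022)
blob(cam('top')['W'],(.411,-.115),.035,.022)
plan([(.411,-.115,.1,85,80,3),(.411,-.115,.001,85,80,3)])
E
```

```text
t 9.15 p [ 0.3657 -0.1116  0.1668] R [[0.085, 0.996, -0.007], [0.996, -0.085, -0.011], [-0.012, -0.006, -1.0]] gap 0.937 f [ 1.4  0.8 -0.5] q [-0.604 -0.318  2.174 -0.013  1.284 -0.516]
4023 rect [ 409.8 -114.2] [48.2 45.6] 49.1 mean [ 0.4089 -0.1111  0.0953] zmax 0.1996 pca [ 9.3 10.2] axis deg 62.0
few 0
[[1, 15, 22, 0, 80], [2, 15, 23, 0, 80], [1, 15, 22, 0, 80], [1, 0, 33, 0, 80], [0, 1, 33, 0, 80], [1, 0, 33, 0, 80]]
from [ 0.3658 -0.1143  0.1672] psi 84.7 tilt [-0.007 -0.013] 6 rows; gap mm 80.1 f [ 0.5 -0.1  0.6] t 9.25
```

View pics/w4.png

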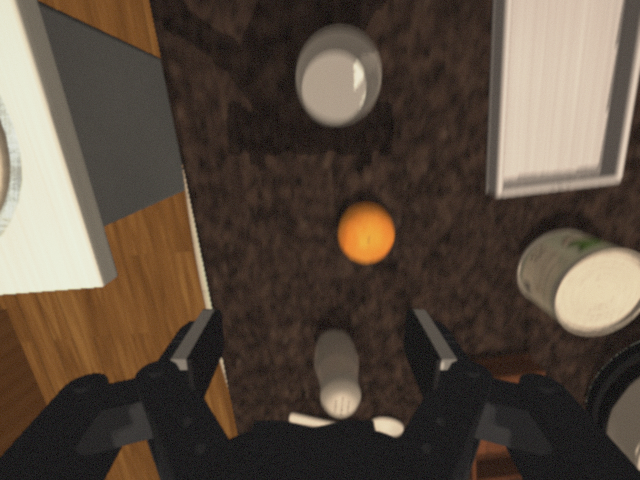

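send_rows --plan '[[[1,15,22,0,80],[2,15,23,0,80],[1,14,22,0,80],[1,0,30,0,80],[0,0,25,0,80],[0,0,0,0,80]]]'

```text
time: 10.0
eef_pos: [0.4052, -0.1091, 0.0349]
ee_rot: [[0.093, 0.995, -0.018], [0.996, -0.093, -0.004], [-0.006, -0.018, -1.0]]
ft_force: [-0.5, 0.1, 1.0]
finger_gap: 0.938
```

```bash
python3 - <<'E'
from h import *
plan([(.410,-.1145,.0,85,80,2)])
E
```

```text
[[-2, 3, 17, 0, 80], [-3, 3, 18, 0, 80]]
from [ 0.4052 -0.1091  0.0349] psi 84.7 tilt [-0.018 -0.004] 2 rows; gap mm 80.1 f [-0.5  0.1  1. ] t 10.0
```

send_rows --plan '[[[-2,3,17,0,80],[-3,2,16,0,80],[0,0,0,0,80],[0,0,0,0,30],[0,0,0,0,30],[0,0,0,0,30],[0,0,0,0,30]]]' --squeeze 35

```text
time: 10.88
eef_pos: [0.4113, -0.1139, 0.0051]
ee_rot: [[0.091, 0.996, -0.014], [0.996, -0.091, -0.006], [-0.008, -0.014, -1.0]]
ft_force: [-0.5, -0.0, -0.4]
finger_gap: 0.535
```

```bash
python3 - <<'E'
from h import *
pos();plan([(.410,-.1145,.14,85,30,3),(.40,.2,.14,85,30,6)])
E
```

```text
t 10.88 p [ 0.4113 -0.1139  0.0051] R [[0.091, 0.996, -0.014], [0.996, -0.091, -0.006], [-0.008, -0.014, -1.0]] gap 0.535 f [-0.5 -0.  -0.4] q [-0.545  0.122  2.148 -0.017  0.881 -0.443]
[[-1, -1, -45, 0, 30], [0, -1, -45, 0, 30], [-1, -1, -45, 0, 30], [52, -6, 0, 0, 30], [52, -7, -1, 0, 30], [52, -6, 0, 0, 30], [52, -7, 0, 0, 30], [52, -6, 0, 0, 30], [53, -7, -1, 0, 30]]
from [ 0.4113 -0.1139  0.0051] psi 84.8 tilt [-0.014 -0.006] 9 rows; gap mm 45.7 f [-0.5 -0.  -0.4] t 10.88
```

send_rows --plan '[[[-1,-1,-50,0,30],[0,-1,-52,0,30],[-1,-1,-50,0,30],[52,-6,0,0,30],[52,-7,0,0,30],[52,-6,0,0,30],[52,-7,0,0,30],[52,-6,0,0,30],[53,-7,0,0,30]]]'

```text
time: 12.0
eef_pos: [0.4017, 0.2069, 0.1622]
ee_rot: [[0.101, 0.995, -0.008], [0.995, -0.101, -0.006], [-0.006, -0.008, -1.0]]
ft_force: [1.4, -0.1, -0.5]
finger_gap: 0.538
```

```bash
python3 - <<'E'
from h import *
plan([(.5412,.302,.12,85,30,4),(.5412,.302,.06,85,30,2)])
E
```

```text
[[27, 32, 10, 0, 30], [27, 33, 10, 0, 30], [28, 32, 10, 0, 30], [27, 32, 10, -1, 30], [0, 0, 30, 0, 30], [0, 1, 30, 0, 30]]
from [0.4017 0.2069 0.1622] psi 84.2 tilt [-0.008 -0.006] 6 rows; gap mm 46.0 f [ 1.4 -0.1 -0.5] t 12.0
```

send_rows --plan '[[[27,32,10,0,30],[27,33,10,0,30],[28,32,10,0,30],[27,32,10,-1,30],[0,0,30,0,30],[0,1,20,0,30],[0,0,0,0,30]]]'

```text
time: 12.88
eef_pos: [0.5436, 0.31, 0.0666]
ee_rot: [[0.076, 0.997, -0.008], [0.997, -0.076, -0.005], [-0.006, -0.008, -1.0]]
ft_force: [0.5, 0.2, -1.7]
finger_gap: 0.539
```

```bash
python3 - <<'E'
from h import *
plan([(.5412,.302,.0105,85,30,2)])
E
```

```text
[[-4, -1, 28, 0, 30], [-4, 0, 28, 1, 30]]
from [0.5436 0.31   0.0666] psi 85.7 tilt [-0.008 -0.005] 2 rows; gap mm 46.0 f [ 0.5  0.2 -1.7] t 12.88
```

send_rows --plan '[[[-4,-1,28,0,30],[-4,0,27,0,30],[0,0,0,0,30],[0,0,0,0,52],[0,0,0,0,62],[0,0,0,0,62],[0,0,-40,0,62],[0,0,-55,0,70],[0,0,-50,0,80],[0,0,0,0,80]]]'

```text
time: 14.12
eef_pos: [0.5466, 0.3039, 0.1717]
ee_rot: [[0.076, 0.997, 0.008], [0.997, -0.076, 0.0], [0.001, 0.008, -1.0]]
ft_force: [0.1, 1.0, 0.0]
finger_gap: 0.938
```

```bash
python3 - <<'E'
from h import *
pos();d=cam('wrist');save(d,'w5.png')
plan([(.40,.17,.17,85,80,4),(.38,-.15,.17,85,80,6)])
E
```

```text
t 14.12 p [0.5466 0.3039 0.1717] R [[0.076, 0.997, 0.008], [0.997, -0.076, 0.0], [0.001, 0.008, -1.0]] gap 0.938 f [0.1 1.  0. ] q [ 0.316  0.329  1.515 -0.002  1.29   0.392]
[[-36, -34, 0, 0, 80], [-36, -33, -1, 0, 80], [-36, -34, 0, 0, 80], [-36, -34, 0, 1, 80], [-53, 2, 0, 0, 80], [-54, 1, 0, 0, 80], [-53, 2, 0, 0, 80], [-54, 2, 0, 0, 80], [-53, 2, 0, 0, 80], [-53, 1, 0, 0, 80]]
from [0.5451 0.3033 0.1688] psi 85.6 tilt [ 0.003 -0.001] 10 rows; gap mm 80.1 f [-0.7  0.4 -0.8] t 14.18
```

View pics/w5.png

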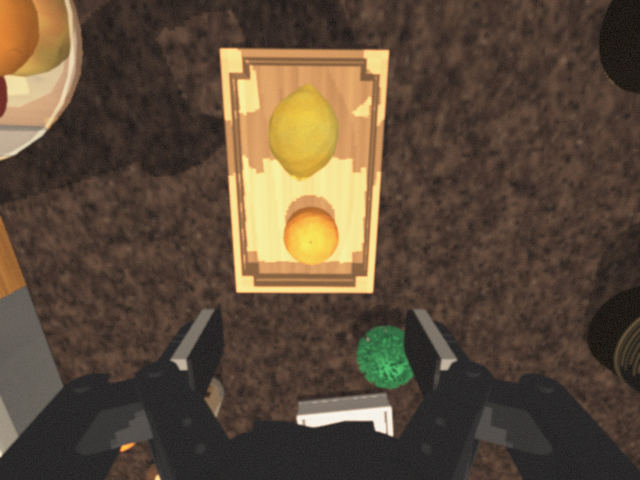

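Both fruits lie on the crate floor: lemon at (303, 132), mandarin at (311, 237). Next is the salt shaker.

send_rows --plan '[[[-36,-34,0,0,80],[-36,-33,-1,0,80],[-36,-34,0,0,80],[-36,-34,0,0,80],[-53,2,0,0,80],[-54,1,0,0,80],[-53,2,0,0,80],[-54,2,0,0,80],[-53,2,0,0,80],[-53,1,0,0,80]]]'

```text
time: 15.42
eef_pos: [0.3721, -0.1587, 0.1564]
ee_rot: [[0.068, 0.998, -0.017], [0.998, -0.068, 0.001], [-0.001, -0.017, -1.0]]
ft_force: [0.2, 0.1, 0.3]
finger_gap: 0.934
```

```bash
python3 - <<'E'
from h import *
plan([(.374,-.24,.17,85,80,2)])
E
```

```text
[[-40, 4, -7, 1, 80], [-41, 4, -7, 0, 80]]
from [ 0.3721 -0.1587  0.1564] psi 86.1 tilt [-0.017  0.001] 2 rows; gap mm 79.8 f [0.2 0.1 0.3] t 15.43
```

send_rows --plan '[[[-40,4,-7,1,80],[-38,4,-7,0,80],[0,0,0,0,80]]]'

```text
time: 15.8
eef_pos: [0.3712, -0.2408, 0.1665]
ee_rot: [[0.092, 0.995, -0.022], [0.996, -0.092, 0.006], [0.004, -0.023, -1.0]]
ft_force: [0.3, 0.6, -0.6]
finger_gap: 0.937
```

```bash
python3 - <<'E'
from h import *
pos();d=cam('wrist');save(d,'w6.png')
P=blob(d['W'],(.378,-.239),.03,.03,.1);blob(d['W'],(.378,-.239),.03,.07,.1)
plan([(.378,-.239,.1,85,80,2),(.378,-.239,.027,85,80,2)])
E
```

```text
t 15.8 p [ 0.3712 -0.2408  0.1665] R [[0.092, 0.995, -0.022], [0.996, -0.092, 0.006], [0.004, -0.023, -1.0]] gap 0.937 f [ 0.3  0.6 -0.6] q [-0.841 -0.116  2.008 -0.013  1.269 -0.744]
2601 rect [ 377.  -238.6] [36.5 41.6] 61.1 mean [ 0.3771 -0.2341  0.0724] zmax 0.0892 pca [8.6 9.6] axis deg 174.1
1770 rect [ 377.1 -240.2] [34.  33.7] 13.1 mean [ 0.3774 -0.2371  0.0841] zmax 0.0894 pca [8.1 8.4] axis deg 173.1
[[0, 4, 33, 0, 80], [0, 5, 33, 0, 80], [0, 1, 36, 0, 80], [0, 0, 37, 0, 80]]
from [ 0.3709 -0.2392  0.1659] psi 84.8 tilt [-0.023  0.007] 4 rows; gap mm 79.7 f [-0.1  0.4 -1.2] t 15.85
```

View pics/w6.png

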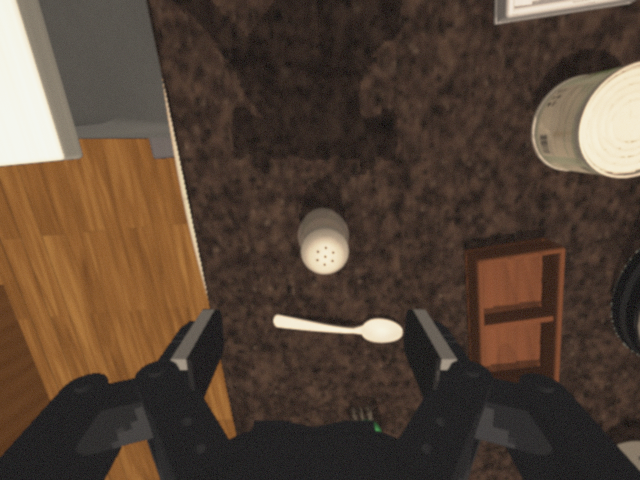

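The shaker at (324, 245) stands clear of everything around it. Descending to z about 0.03.

send_rows --plan '[[[0,4,33,0,80],[0,4,33,0,80],[0,0,30,0,80],[0,0,20,0,80],[0,0,0,0,80]]]'

```text
time: 16.48
eef_pos: [0.3738, -0.2296, 0.0424]
ee_rot: [[0.086, 0.996, -0.029], [0.996, -0.085, 0.016], [0.013, -0.031, -0.999]]
ft_force: [0.2, -0.4, -0.0]
finger_gap: 0.934
```

```bash
python3 - <<'E'
from h import *
plan([(.3775,-.239,.029,85,80,2)])
E
```

```text
[[-5, 2, 7, 0, 80], [-4, 3, 6, 0, 80]]
from [ 0.3738 -0.2296  0.0424] psi 85.1 tilt [-0.029  0.016] 2 rows; gap mm 79.7 f [ 0.2 -0.4 -0. ] t 16.48
```

send_rows --plan '[[[-5,2,7,0,80],[-4,2,6,0,80],[0,0,0,0,80],[0,0,0,0,30],[0,0,0,0,30],[0,0,0,0,30],[0,0,0,0,30]]]' --squeeze 35

```text
time: 17.35
eef_pos: [0.3784, -0.2399, 0.031]
ee_rot: [[0.084, 0.996, -0.026], [0.996, -0.084, 0.013], [0.01, -0.027, -1.0]]
ft_force: [0.5, 0.2, -0.6]
finger_gap: 0.455
```

```bash
python3 - <<'E'
from h import *
pos();plan([(.3775,-.239,.12,85,30,2),(.554,-.378,.12,92,30,5)])
E
```

```text
t 17.35 p [ 0.3784 -0.2399  0.031 ] R [[0.084, 0.996, -0.026], [0.996, -0.084, 0.013], [0.01, -0.027, -1.0]] gap 0.455 f [ 0.5  0.2 -0.6] q [-0.828  0.129  2.072 -0.013  0.968 -0.736]
[[1, -2, -44, 0, 30], [1, -1, -45, 0, 30], [-25, 37, -1, -1, 30], [-25, 37, -2, -1, 30], [-26, 37, -1, -1, 30], [-27, 36, -1, -1, 30], [-27, 36, -1, -3, 30]]
from [ 0.3784 -0.2399  0.031 ] psi 85.2 tilt [-0.026  0.013] 7 rows; gap mm 38.9 f [ 0.5  0.2 -0.6] t 17.35
```

send_rows --plan '[[[1,-2,-44,0,30],[1,-1,-45,0,30],[-25,37,-1,-1,30],[-25,37,-2,-1,30],[-26,37,-1,-1,30],[-27,36,-1,-1,30],[-27,36,-1,-3,30],[0,0,0,0,30]]]'

```text
time: 18.35
eef_pos: [0.5588, -0.3802, 0.1203]
ee_rot: [[-0.041, 0.999, -0.026], [0.999, 0.042, 0.013], [0.014, -0.025, -1.0]]
ft_force: [0.1, 0.0, -0.7]
finger_gap: 0.457
```

```bash
python3 - <<'E'
from h import *
pos();plan([(.554,-.378,.06,92,30,2)])
d=cam('wrist');save(d,'w7.png')
d=cam('top');blob(d['W'],(.551,-.344),.085,.022,.045)
E
```

```text
t 18.35 p [ 0.5588 -0.3802  0.1203] R [[-0.041, 0.999, -0.026], [0.999, 0.042, 0.013], [0.014, -0.025, -1.0]] gap 0.457 f [ 0.1  0.  -0.7] q [-0.772  0.53   1.354 -0.009  1.285 -0.811]
[[1, -2, 30, 0, 30], [1, -1, 30, 0, 30]]
from [ 0.5588 -0.3802  0.1203] psi 92.4 tilt [-0.026  0.013] 2 rows; gap mm 39.0 f [ 0.1  0.  -0.7] t 18.35
409 rect [ 550.2 -334.6] [ 74.5 126.5] 5.1 mean [ 0.5522 -0.3177  0.0273] zmax 0.0318 pca [27.7 37.6] axis deg 119.3
```

View pics/w7.png

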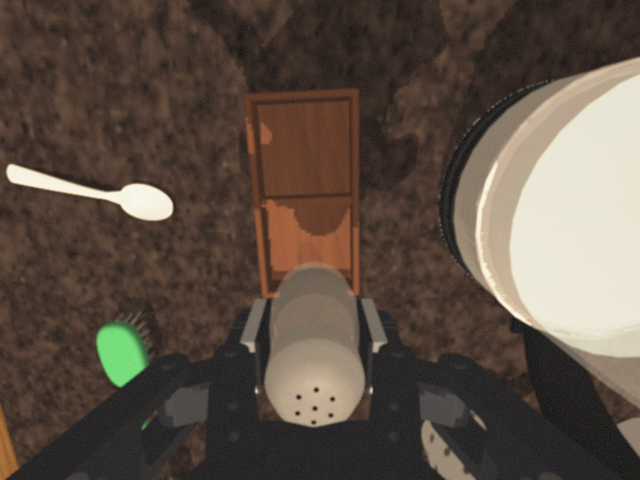

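The held shaker is at (315, 360), just behind the bay nearer the camera's bottom edge. Lowering in two steps.

send_rows --plan '[[[1,-2,23,0,30],[1,-2,20,0,30],[0,0,0,0,30]]]'

```text
time: 18.82
eef_pos: [0.5499, -0.3741, 0.0772]
ee_rot: [[-0.041, 0.999, -0.028], [0.999, 0.041, 0.015], [0.016, -0.028, -0.999]]
ft_force: [1.5, -0.1, -0.9]
finger_gap: 0.456
```

```bash
python3 - <<'E'
from h import *
plan([(.554,-.378,.038,92,30,2)])
E
```

```text
[[-2, 2, 20, 0, 30], [-3, 3, 19, 0, 30]]
from [ 0.5499 -0.3741  0.0772] psi 92.3 tilt [-0.028  0.015] 2 rows; gap mm 39.0 f [ 1.5 -0.1 -0.9] t 18.82
```

send_rows --plan '[[[-4,4,4,0,30],[-1,1,18,0,30],[0,0,16,0,30],[0,0,0,0,30]]]'

```text
time: 19.32
eef_pos: [0.5549, -0.3791, 0.038]
ee_rot: [[-0.04, 0.999, -0.026], [0.999, 0.041, 0.013], [0.014, -0.026, -1.0]]
ft_force: [-0.0, -0.1, -1.3]
finger_gap: 0.456
```

```bash
python3 - <<'E'
from h import *
plan([(.554,-.378,.037,92,30,1)])
E
```

```text
[[1, -1, 1, 0, 30]]
from [ 0.5549 -0.3791  0.038 ] psi 92.3 tilt [-0.026  0.013] 1 rows; gap mm 38.9 f [-0.  -0.1 -1.3] t 19.32
```

Good. Easing down 2 mm, then releasing and retreating.

send_rows --plan '[[[0,0,2,0,30],[0,0,0,0,43],[0,0,0,0,55],[0,0,0,0,65],[0,0,-30,0,65],[0,0,-50,0,70],[0,0,-50,0,80],[0,0,0,0,80]]]'

```text
time: 20.32
eef_pos: [0.5592, -0.3817, 0.1722]
ee_rot: [[-0.041, 0.999, -0.024], [0.999, 0.041, 0.011], [0.012, -0.023, -1.0]]
ft_force: [0.0, 0.3, -0.2]
finger_gap: 0.937
```

```bash
python3 - <<'E'
from h import *
pos();d=cam('top');save(d,'t8.png',(390,140,180,135),4);blob(d['W'],(.554,-.378),.035,.05,.1)
d=cam('wrist');save(d,'w8.png');
plan([(.40,-.25,.19,88,80,4),(.38,.07,.19,85,80,6)])
E
```

```text
t 20.32 p [ 0.5592 -0.3817  0.1722] R [[-0.041, 0.999, -0.024], [0.999, 0.041, 0.011], [0.012, -0.023, -1.0]] gap 0.937 f [ 0.   0.3 -0.2] q [-0.773  0.482  1.313 -0.009  1.37  -0.812]
339 rect [ 555.8 -377.9] [35.3 32.6] 11.8 mean [ 0.5536 -0.3739  0.0792] zmax 0.0938 pca [8.  9.4] axis deg -154.7
[[34, -38, -4, 1, 80], [33, -39, -4, 1, 80], [33, -39, -4, 1, 80], [32, -40, -5, 1, 80], [53, -5, 1, 1, 80], [53, -6, 1, 1, 80], [53, -6, 1, 1, 80], [53, -8, 1, 1, 80], [53, -8, 2, 1, 80], [53, -10, 1, -2, 80]]
from [ 0.5569 -0.3795  0.1664] psi 92.3 tilt [-0.031  0.017] 10 rows; gap mm 79.8 f [-0.7  0.6 -0.6] t 20.43
```

View pics/w8.png

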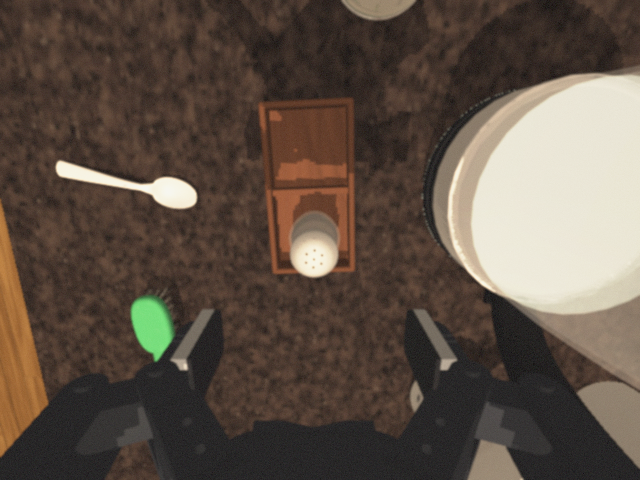

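The shaker stands in its bay at (315, 245), top at 94 mm. Now the spice jar.

send_rows --plan '[[[34,-38,-4,1,80],[33,-39,-4,1,80],[33,-39,-4,1,80],[32,-40,-5,1,80],[53,-5,0,1,80],[53,-6,0,1,80],[53,-6,0,1,80],[53,-8,0,1,80],[53,-8,0,1,80],[53,-10,0,0,66]]]'

```text
time: 21.68
eef_pos: [0.3661, 0.0871, 0.1827]
ee_rot: [[0.132, 0.99, -0.059], [0.991, -0.13, 0.039], [0.031, -0.063, -0.998]]
ft_force: [1.7, 0.5, 0.4]
finger_gap: 0.776
```

```bash
python3 - <<'E'
from h import *
pos();plan([(.400,.115,.19,85,66,1)]);d=cam('wrist');save(d,'w9.png')
blob(d['W'],(.414,.123),.032,.05,.12);blob(d['W'],(.414,.123),.032,.095,.12);d=cam('top');blob(d['W'],(.414,.123),.032,.095,.12)
E
```

```text
t 21.68 p [0.3661 0.0871 0.1827] R [[0.132, 0.99, -0.059], [0.991, -0.13, 0.039], [0.031, -0.063, -0.998]] gap 0.776 f [1.7 0.5 0.4] q [-0.118 -0.309  2.137  0.032  1.377  0.006]
[[32, 29, -8, -3, 66]]
from [0.3661 0.0871 0.1827] psi 82.4 tilt [-0.059  0.039] 1 rows; gap mm 66.3 f [1.7 0.5 0.4] t 21.68
3361 rect [413.3 124. ] [39.2 40.2] 32.9 mean [0.4125 0.1259 0.1019] zmax 0.1065 pca [ 9.8 10.8] axis deg 126.5
3049 rect [413.5 124. ] [39.5 39.4] 80.5 mean [0.4133 0.1247 0.1047] zmax 0.1065 pca [ 9.9 10.1] axis deg 131.7
few 0
```

View pics/w9.png

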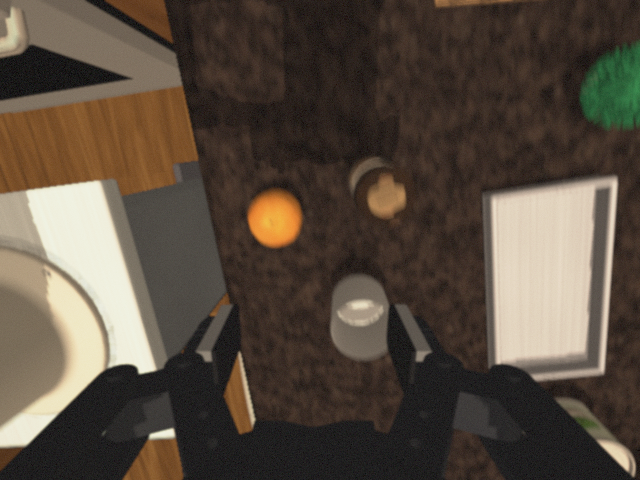

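send_rows --plan '[[[16,14,-4,-1,66],[16,15,-4,-2,66],[0,0,0,0,66]]]'

```text
time: 22.15
eef_pos: [0.3957, 0.1182, 0.1853]
ee_rot: [[0.068, 0.995, -0.069], [0.997, -0.066, 0.039], [0.034, -0.072, -0.997]]
ft_force: [0.4, -0.0, -0.3]
finger_gap: 0.77
```

```bash
python3 - <<'E'
from h import *
pos();plan([(.4135,.1235,.12,85,66,2),(.4135,.1235,.055,85,66,2)])
E
```

```text
t 22.15 p [0.3957 0.1182 0.1853] R [[0.068, 0.995, -0.069], [0.997, -0.066, 0.039], [0.034, -0.072, -0.997]] gap 0.77 f [ 0.4 -0.  -0.3] q [-0.033 -0.192  2.038  0.038  1.366  0.026]
[[2, 11, 32, 1, 66], [2, 11, 32, 0, 66], [-1, 2, 32, 0, 66], [-1, 3, 33, 0, 66]]
from [0.3957 0.1182 0.1853] psi 86.1 tilt [-0.069  0.039] 4 rows; gap mm 65.7 f [ 0.4 -0.  -0.3] t 22.15
```

Tilt has drifted to about 4.5°. I'll test whether a fast lift followed by a slow descent takes it back out.

send_rows --plan '[[[0,0,-45,0,66],[0,0,-45,0,66],[0,0,0,0,66]]]'

```text
time: 22.52
eef_pos: [0.3988, 0.1118, 0.2728]
ee_rot: [[0.073, 0.994, -0.08], [0.997, -0.07, 0.038], [0.032, -0.082, -0.996]]
ft_force: [0.2, -0.3, -0.9]
finger_gap: 0.773
```

send_rows --plan '[[[0,8,15,0,66],[0,4,15,0,66],[0,0,15,0,66],[0,0,15,0,66],[0,0,15,0,66],[0,0,15,0,66],[0,0,0,0,66]]]'

```text
time: 23.4
eef_pos: [0.398, 0.1135, 0.1686]
ee_rot: [[0.075, 0.993, -0.094], [0.997, -0.072, 0.038], [0.031, -0.096, -0.995]]
ft_force: [0.7, 0.2, 0.0]
finger_gap: 0.772
```

send_rows --plan '[[[0,0,0,0,66],[0,0,0,0,66],[0,0,0,0,66],[0,0,0,0,66]]]'

```text
time: 23.9
eef_pos: [0.3996, 0.1135, 0.1706]
ee_rot: [[0.075, 0.993, -0.089], [0.997, -0.072, 0.038], [0.031, -0.092, -0.995]]
ft_force: [0.4, -0.4, -0.4]
finger_gap: 0.773
```

send_rows --plan '[[[0,0,0,10,66],[0,0,0,10,66],[0,0,0,10,66],[0,0,0,0,66]]]'

```text
time: 24.4
eef_pos: [0.4003, 0.1134, 0.1714]
ee_rot: [[0.574, 0.814, -0.087], [0.819, -0.573, 0.038], [-0.019, -0.093, -0.995]]
ft_force: [0.5, -0.4, 0.2]
finger_gap: 0.772
```

send_rows --plan '[[[-40,0,0,0,66],[-40,0,0,0,66],[0,0,0,0,66]]]'

```text
time: 24.78
eef_pos: [0.354, 0.0463, 0.1734]
ee_rot: [[0.563, 0.822, -0.086], [0.826, -0.562, 0.037], [-0.018, -0.092, -0.996]]
ft_force: [0.6, -1.0, -0.2]
finger_gap: 0.773
```

send_rows --plan '[[[30,45,-4,0,66],[30,45,-4,0,66],[30,45,-4,0,66],[0,0,0,0,66]]]'

```text
time: 25.28
eef_pos: [0.522, 0.0467, 0.1699]
ee_rot: [[0.555, 0.828, -0.085], [0.832, -0.554, 0.038], [-0.015, -0.092, -0.996]]
ft_force: [-0.7, 0.4, -0.7]
finger_gap: 0.776
```

send_rows --plan '[[[-10,-15,1,0,66],[-10,-15,1,0,66],[-10,-15,1,0,66],[-10,-15,1,0,66],[-10,-15,1,0,66],[0,0,0,0,66]]]'

```text
time: 26.02
eef_pos: [0.4281, 0.0502, 0.1724]
ee_rot: [[0.542, 0.836, -0.085], [0.841, -0.54, 0.04], [-0.013, -0.093, -0.996]]
ft_force: [0.3, -0.5, -0.1]
finger_gap: 0.772
```

send_rows --plan '[[[0,0,-10,0,66],[0,0,-10,0,66],[0,0,-10,0,66],[0,0,-10,0,66],[0,0,0,0,66]]]'

```text
time: 26.65
eef_pos: [0.4341, 0.0486, 0.2166]
ee_rot: [[0.54, 0.838, -0.081], [0.842, -0.539, 0.039], [-0.011, -0.09, -0.996]]
ft_force: [0.4, 0.4, 0.7]
finger_gap: 0.771
```

send_rows --plan '[[[0,0,50,0,66],[0,0,0,0,66]]]'

```text
time: 26.9
eef_pos: [0.4304, 0.0505, 0.1664]
ee_rot: [[0.54, 0.838, -0.08], [0.842, -0.539, 0.039], [-0.01, -0.089, -0.996]]
ft_force: [0.5, -0.2, 0.9]
finger_gap: 0.774
```

send_rows --plan '[[[-30,45,0,0,66],[-30,45,0,0,66],[-30,45,0,0,66],[0,0,0,0,66]]]'

```text
time: 27.4
eef_pos: [0.5007, -0.1032, 0.1624]
ee_rot: [[0.538, 0.84, -0.072], [0.843, -0.537, 0.036], [-0.008, -0.08, -0.997]]
ft_force: [-0.7, 0.4, -0.3]
finger_gap: 0.777
```

send_rows --plan '[[[30,-45,0,0,66],[30,-45,0,0,66],[30,-45,0,0,66],[0,0,0,0,66]]]'

```text
time: 27.9
eef_pos: [0.4363, 0.0496, 0.1785]
ee_rot: [[0.539, 0.839, -0.065], [0.842, -0.538, 0.037], [-0.004, -0.075, -0.997]]
ft_force: [0.9, -0.5, -0.0]
finger_gap: 0.772
```

The drift looks like measurement noise adding up row by row, so fewer, larger rows are better. A tilt of about 4° is tolerable for the jar, whose tipping angle is above 20°.

```bash
python3 - <<'E'
from h import *
plan([(.411,.1255,.115,62,66,2),(.411,.1255,.075,62,66,1)])
E
```

```text
[[25, -29, 34, -2, 66], [27, -27, 34, -3, 66], [-1, 3, 40, 0, 66]]
from [0.4363 0.0496 0.1785] psi 57.4 tilt [-0.065  0.037] 3 rows; gap mm 65.9 f [ 0.9 -0.5 -0. ] t 27.9
```

send_rows --plan '[[[24,-30,18,0,66],[26,-28,18,0,66],[0,0,0,0,66]]]'

```text
time: 28.28
eef_pos: [0.4142, 0.1255, 0.1499]
ee_rot: [[0.539, 0.84, -0.058], [0.842, -0.538, 0.035], [-0.002, -0.068, -0.998]]
ft_force: [0.8, -0.7, 0.6]
finger_gap: 0.773
```

```bash
python3 - <<'E'
from h import *
plan([(.411,.1255,.135,57,66,1),(.411,.1255,.085,57,66,1)])
E
```

```text
[[-2, -2, 15, 0, 66], [0, 4, 50, 0, 66]]
from [0.4142 0.1255 0.1499] psi 57.4 tilt [-0.058  0.035] 2 rows; gap mm 66.0 f [ 0.8 -0.7  0.6] t 28.27
```

send_rows --plan '[[[-2,-1,15,0,66],[0,3,45,0,66],[0,0,0,0,66]]]'

```text
time: 28.65
eef_pos: [0.414, 0.1223, 0.09]
ee_rot: [[0.541, 0.839, -0.054], [0.841, -0.54, 0.034], [-0.0, -0.064, -0.998]]
ft_force: [-0.2, 0.5, 0.2]
finger_gap: 0.773
```

```bash
python3 - <<'E'
from h import *
plan([(.4115,.1255,.049,57,66,1)])
E
```

```text
[[1, -1, 41, 0, 66]]
from [0.414  0.1223 0.09  ] psi 57.3 tilt [-0.054  0.034] 1 rows; gap mm 66.0 f [-0.2  0.5  0.2] t 28.65
```

send_rows --plan '[[[1,-1,38,0,66],[0,0,0,0,66]]]'

```text
time: 28.9
eef_pos: [0.4146, 0.1235, 0.0543]
ee_rot: [[0.543, 0.838, -0.05], [0.84, -0.542, 0.034], [0.002, -0.06, -0.998]]
ft_force: [-0.7, 0.2, 0.3]
finger_gap: 0.772
```

```bash
python3 - <<'E'
from h import *
pos();plan([(.4115,.1255,.049,57,66,1)])
E
```

```text
t 28.9 p [0.4146 0.1235 0.0543] R [[0.543, 0.838, -0.05], [0.84, -0.542, 0.034], [0.002, -0.06, -0.998]] gap 0.772 f [-0.7  0.2  0.3] q [-0.016  0.051  2.099  0.038  1.042  0.538]
[[0, -3, 6, 0, 66]]
from [0.4146 0.1235 0.0543] psi 57.1 tilt [-0.05   0.034] 1 rows; gap mm 66.0 f [-0.7  0.2  0.3] t 28.9
```

Tilt is coming down, now about 3.4°. Closing on the jar.

send_rows --plan '[[[0,-2,5,0,66],[0,0,0,0,50],[0,0,0,0,30],[0,0,0,0,30],[0,0,0,0,30],[0,0,0,0,30]]]' --squeeze 35

```text
time: 29.65
eef_pos: [0.4178, 0.1242, 0.0552]
ee_rot: [[0.543, 0.839, -0.039], [0.84, -0.542, 0.034], [0.007, -0.051, -0.999]]
ft_force: [0.8, 1.1, -2.1]
finger_gap: 0.467
```

```bash
python3 - <<'E'
from h import *
pos();plan([(.41,.12,.17,57,30,2),(.42,-.20,.18,85,30,6)])
E
```

```text
t 29.65 p [0.4178 0.1242 0.0552] R [[0.543, 0.839, -0.039], [0.84, -0.542, 0.034], [0.007, -0.051, -0.999]] gap 0.467 f [ 0.8  1.1 -2.1] q [-0.014  0.049  2.098  0.039  1.034  0.54 ]
[[-3, -5, -57, 0, 30], [-4, -5, -58, 0, 30], [-44, 30, -3, -5, 30], [-46, 27, -4, -5, 30], [-49, 22, -3, -5, 30], [-50, 18, -4, -5, 30], [-51, 13, -3, -5, 30], [-53, 9, -4, -3, 30]]
from [0.4178 0.1242 0.0552] psi 57.1 tilt [-0.039  0.034] 8 rows; gap mm 39.9 f [ 0.8  1.1 -2.1] t 29.65
```

send_rows --plan '[[[-3,-5,-55,0,30],[-4,-5,-55,0,30],[-44,30,0,-5,30],[-46,27,0,-5,30],[-49,22,0,-5,30],[-50,18,0,-5,30],[-51,13,0,-5,30],[-53,9,0,-3,30],[0,0,0,0,30]]]'

```text
time: 30.78
eef_pos: [0.4216, -0.2092, 0.1577]
ee_rot: [[0.066, 0.997, -0.038], [0.997, -0.065, 0.031], [0.029, -0.04, -0.999]]
ft_force: [-0.1, 0.7, -1.4]
finger_gap: 0.468
```

```bash
python3 - <<'E'
from h import *
pos();plan([(.548,-.310,.15,92,30,3)])
d=cam('scene');save(d,'s10.png')
E
```

```text
t 30.77 p [ 0.4216 -0.2092  0.1577] R [[0.066, 0.997, -0.038], [0.997, -0.065, 0.031], [0.029, -0.04, -0.999]] gap 0.468 f [-0.1  0.7 -1.4] q [-7.170e-01 -5.000e-03  1.922e+00 -1.000e-03  1.274e+00 -6.520e-01]
[[-31, 44, 0, -2, 30], [-32, 44, 0, -2, 30], [-34, 42, 0, -2, 30]]
from [ 0.4216 -0.2092  0.1577] psi 86.2 tilt [-0.038  0.031] 3 rows; gap mm 39.9 f [-0.1  0.7 -1.4] t 30.77
```

View pics/s10.png

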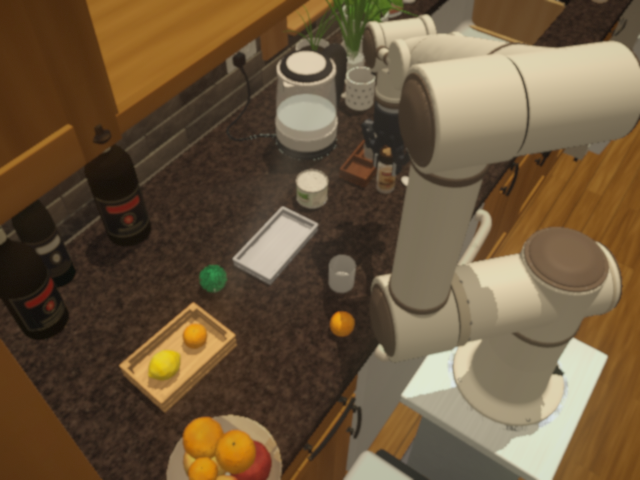

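The jar at (386, 170) hangs upright, and both fruits are in the crate at (165, 363) and (195, 335). Moving to the free bay.

send_rows --plan '[[[-31,44,0,-2,30],[-32,44,0,-2,30],[-34,42,0,-2,30],[0,0,0,0,30]]]'

```text
time: 31.32
eef_pos: [0.5502, -0.3021, 0.1441]
ee_rot: [[-0.046, 0.998, -0.045], [0.998, 0.048, 0.04], [0.042, -0.044, -0.998]]
ft_force: [-1.1, 0.8, -1.3]
finger_gap: 0.468
```

```bash
python3 - <<'E'
from h import *
pos();plan([(.547,-.309,.11,92,30,1)])
d=cam('wrist');save(d,'w11.png')
E
```

```text
t 31.32 p [ 0.5502 -0.3021  0.1441] R [[-0.046, 0.998, -0.045], [0.998, 0.048, 0.04], [0.042, -0.044, -0.998]] gap 0.468 f [-1.1  0.8 -1.3] q [-0.695  0.411  1.467  0.002  1.324 -0.743]
[[-8, -2, 34, 1, 30]]
from [ 0.5502 -0.3021  0.1441] psi 92.7 tilt [-0.045  0.04 ] 1 rows; gap mm 40.0 f [-1.1  0.8 -1.3] t 31.32
```

View pics/w11.png

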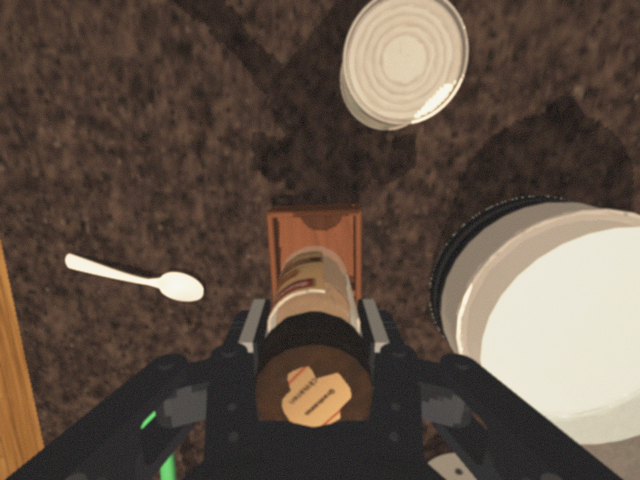

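send_rows --plan '[[[-8,-2,34,0,30],[0,0,0,0,30]]]'

```text
time: 31.62
eef_pos: [0.5456, -0.3041, 0.1109]
ee_rot: [[-0.049, 0.998, -0.047], [0.998, 0.051, 0.042], [0.044, -0.044, -0.998]]
ft_force: [-0.4, -0.5, -2.4]
finger_gap: 0.469
```

```bash
python3 - <<'E'
from h import *
plan([(.547,-.309,.095,92,30,1),(.547,-.309,.062,92,30,1)])
d=cam('wrist');save(d,'w12.png')
E
```

```text
[[-6, 2, 16, 1, 30], [-1, 1, 33, 0, 30]]
from [ 0.5456 -0.3041  0.1109] psi 92.8 tilt [-0.047  0.042] 2 rows; gap mm 40.1 f [-0.4 -0.5 -2.4] t 31.62
```

View pics/w12.png

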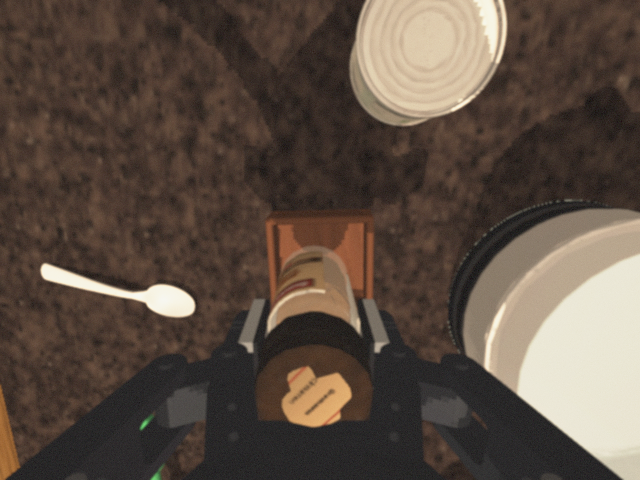

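send_rows --plan '[[[-6,2,14,0,30],[-1,1,18,0,30],[0,0,0,0,30]]]'

```text
time: 32.05
eef_pos: [0.5508, -0.3108, 0.0832]
ee_rot: [[-0.05, 0.998, -0.038], [0.998, 0.051, 0.036], [0.037, -0.037, -0.999]]
ft_force: [-0.4, 0.6, -0.9]
finger_gap: 0.467
```

```bash
python3 - <<'E'
from h import *
plan([(.547,-.309,.062,92,30,1)])
E
```

```text
[[1, -3, 21, 1, 30]]
from [ 0.5508 -0.3108  0.0832] psi 92.9 tilt [-0.038  0.036] 1 rows; gap mm 39.9 f [-0.4  0.6 -0.9] t 32.05
```

send_rows --plan '[[[1,-3,19,0,30],[0,0,0,0,30]]]'

```text
time: 32.3
eef_pos: [0.5466, -0.3089, 0.063]
ee_rot: [[-0.05, 0.998, -0.039], [0.998, 0.051, 0.036], [0.038, -0.037, -0.999]]
ft_force: [0.2, -0.3, -0.5]
finger_gap: 0.47
```

```bash
python3 - <<'E'
from h import *
plan([(.547,-.309,.062,92,30,1)])
E
```

```text
[[0, 0, 1, 1, 30]]
from [ 0.5466 -0.3089  0.063 ] psi 92.9 tilt [-0.039  0.036] 1 rows; gap mm 40.2 f [ 0.2 -0.3 -0.5] t 32.3
```

send_rows --plan '[[[0,0,2,0,30],[0,0,0,0,30]]]'

```text
time: 32.55
eef_pos: [0.5468, -0.3091, 0.0612]
ee_rot: [[-0.05, 0.998, -0.038], [0.998, 0.051, 0.035], [0.037, -0.036, -0.999]]
ft_force: [0.7, 0.1, -0.7]
finger_gap: 0.467
```

send_rows --plan '[[[0,0,0,0,43],[0,0,0,0,52],[0,0,0,0,66],[0,0,-25,0,66],[0,0,-50,0,66],[0,0,-45,0,75],[0,0,0,0,75]]]'

```text
time: 33.42
eef_pos: [0.5521, -0.3141, 0.1861]
ee_rot: [[-0.05, 0.998, -0.036], [0.998, 0.051, 0.034], [0.036, -0.035, -0.999]]
ft_force: [0.2, 0.7, 0.1]
finger_gap: 0.881
```

```bash
python3 - <<'E'
from h import *
pos();d=cam('wrist');save(d,'w13.png');blob(d['W'],(.548,-.31),.04,.095,.13);blob(d['W'],(.554,-.378),.03,.07,.1)
plan([(.40,-.27,.17,90,75,3)])
E
```

```text
t 33.42 p [ 0.5521 -0.3141  0.1861] R [[-0.05, 0.998, -0.036], [0.998, 0.051, 0.034], [0.036, -0.035, -0.999]] gap 0.881 f [0.2 0.7 0.1] q [-0.708  0.383  1.417  0.002  1.391 -0.759]
2744 rect [ 545.  -310.4] [39.8 39.5] 62.5 mean [ 0.5453 -0.3089  0.1092] zmax 0.1116 pca [ 9.9 10.5] axis deg 79.5
1457 rect [ 555.9 -377.8] [33.5 30.7] 2.3 mean [ 0.5558 -0.3743  0.0877] zmax 0.0944 pca [7.7 8.4] axis deg -178.9
[[17, -49, 7, 1, 75], [15, -50, 7, 1, 75], [15, -50, 7, 1, 75]]
from [ 0.5509 -0.3131  0.1835] psi 92.9 tilt [-0.04   0.037] 3 rows; gap mm 75.0 f [-0.  -0.5 -0.3] t 33.48
```

View pics/w13.png

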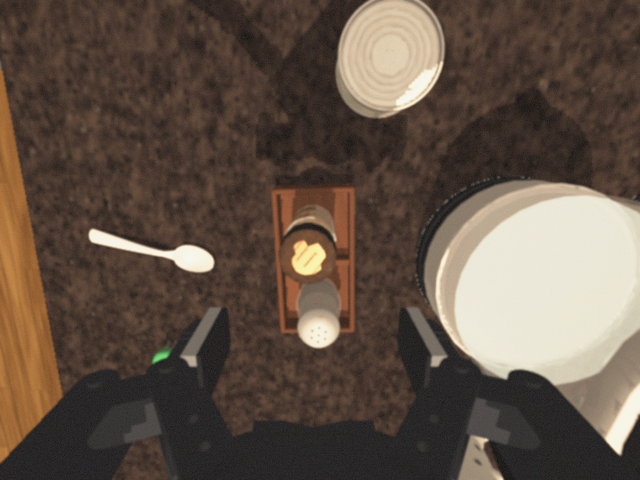

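Both containers stand upright in their bays, jar top at 112 mm and shaker at 94 mm. Now I'll fit the spoon from a wrist picture closer in.

send_rows --plan '[[[17,-49,7,0,60],[15,-50,7,0,60],[15,-50,7,0,60],[0,0,0,0,60]]]'

```text
time: 33.98
eef_pos: [0.3911, -0.2676, 0.1603]
ee_rot: [[-0.05, 0.997, -0.051], [0.997, 0.053, 0.048], [0.05, -0.048, -0.998]]
ft_force: [0.1, -1.3, -0.3]
finger_gap: 0.704
```

```bash
cat > spoon.py <<'E'
from h import *
def fit(n,mask,d,z=.006):
    v,u=np.nonzero(mask);Q=np.array([plane(d,a,b,z)[:2] for a,b in zip(v,u)])
    m=Q.mean(0);w,V=np.linalg.eigh(np.cov(Q.T));a=V[:,1];a=a*np.sign(a[0]);t=(Q-m)@a;b=np.array([-a[1],a[0]]);s=(Q-m)@b
    mid=m+a*(t.min()+t.max())/2
    near=abs(t-(t.min()+t.max())/2)<.008
    mid=mid+b*np.median(s[near])
    print(n,len(Q),'mid',np.round(mid,4),'ang',round(np.degrees(np.arctan2(a[1],a[0])),1),'len',round(np.ptp(t),4))
for n in('wrist','top'):
    d=cam(n);save(d,'sp_%s_%d.png'%(n,int(env.sense()['time']*100)))
    for x in env.silhouettes('teaspoon_mid',n)[:3]:
        print(n,'sil conf',round(x['conf'],2),x['bbox']);fit(n,x['region'],d)
    W=d['W'];g=d['color'].astype(int);m=(np.abs(W[...,0]-.388)<.075)&(np.abs(W[...,1]+.345)<.04)&(g.min(-1)>110)&(W[...,2]<.03)
    fit(n+' bright',m,d)
E
python3 - <<'E'
import spoon
from h import *
pos()
E
ls pics|grep sp_
```

```text
wrist sil conf 0.79 [242.7, 296.7, 130.5, 40.7]
wrist 1753 mid [ 0.3822 -0.3478] ang -10.2 len 0.1301
wrist bright 1818 mid [ 0.3826 -0.3485] ang -9.9 len 0.131
sp_top_3412.png
sp_wrist_3402.pngspoon.py:4: RuntimeWarning: Mean of empty slice.
  m=Q.mean(0);w,V=np.linalg.eigh(np.cov(Q.T));a=V[:,1];a=a*np.sign(a[0]);t=(Q-m)@a;b=np.array([-a[1],a[0]]);s=(Q-m)@b
  ret = ret.dtype.type(ret / rcount)
  avg = a.mean(axis, **keepdims_kw)
  ret = um.true_divide(
spoon.py:4: RuntimeWarning: Degrees of freedom <= 0 for slice
  m=Q.mean(0);w,V=np.linalg.eigh(np.cov(Q.T));a=V[:,1];a=a*np.sign(a[0]);t=(Q-m)@a;b=np.array([-a[1],a[0]]);s=(Q-m)@b
  c *= np.true_divide(1, fact)
  c *= np.true_divide(1, fact)
Traceback (most recent call last):
ValueError: not enough values to unpack (expected 2, got 0)

During handling of the above exception, another exception occurred:

Traceback (most recent call last):
  File "spoon.py", line 14, in <module>
    fit(n+' bright',m,d)
    ~~~^^^^^^^^^^^^^^^^^
  File "spoon.py", line 4, in fit
    m=Q.mean(0);w,V=np.linalg.eigh(np.cov(Q.T));a=V[:,1];a=a*np.sign(a[0]);t=(Q-m)@a;b=np.array([-a[1],a[0]]);s=(Q-m)@b
                    ~~~~~~~~~~~~~~^^^^^^^^^^^^^
numpy.linalg.LinAlgError: 0-dimensional array given. Array must be at least two-dimensional
```

The spoon's middle is at about (0.384, -0.348), axis at -10°. I'll turn to ψ=170 so the jaws close across it.

```bash
python3 - <<'E'
from h import *
plan([(.384,-.348,.11,170,45,8)])
E
```

```text
[[-10, -2, 6, -10, 45], [-9, -3, 7, -10, 45], [-9, -5, 6, -10, 45], [-7, -7, 7, -10, 45], [-7, -7, 6, -10, 45], [-5, -9, 7, -10, 45], [-3, -9, 6, -10, 45], [-2, -10, 7, -7, 45]]
from [ 0.3963 -0.2714  0.1642] psi 93.0 tilt [-0.044  0.041] 8 rows; gap mm 60.0 f [ 0.5 -0.  -1.4] t 34.17
```

send_rows --plan '[[[-10,-2,6,-10,45],[-9,-3,7,-10,45],[-9,-5,6,-10,45],[-7,-7,7,-10,45],[-7,-7,6,-10,45],[-5,-9,7,-10,45],[-3,-9,6,-10,45],[-2,-10,7,-7,45],[0,0,0,0,45]]]'

```text
time: 35.3
eef_pos: [0.3983, -0.3588, 0.1111]
ee_rot: [[-0.992, 0.123, -0.036], [0.122, 0.992, 0.032], [0.039, 0.027, -0.999]]
ft_force: [-0.8, 0.4, -0.6]
finger_gap: 0.527
```

```bash
python3 - <<'E'
from h import *
pos();plan([(.385,-.348,.06,170,45,1),(.385,-.348,.02,170,45,1)])
d=cam('wrist');save(d,'w14.png')
try:
    import spoon
except Exception as e: pass
E
```

```text
t 35.3 p [ 0.3983 -0.3588  0.1111] R [[-0.992, 0.123, -0.036], [0.122, 0.992, 0.032], [0.039, 0.027, -0.999]] gap 0.527 f [-0.8  0.4 -0.6] q [-0.952  0.221  1.776 -0.012  1.191 -2.396]
[[13, 8, 52, 3, 45], [-2, -1, 40, 0, 45]]
from [ 0.3983 -0.3588  0.1111] psi 173.0 tilt [-0.036  0.032] 2 rows; gap mm 45.0 f [-0.8  0.4 -0.6] t 35.3
wrist sil conf 0.75 [302.8, 137.9, 35.7, 170.1]
wrist 3031 mid [ 0.3826 -0.3461] ang -9.2 len 0.1309
wrist bright 3232 mid [ 0.3828 -0.346 ] ang -9.2 len 0.1325
top sil conf 0.76 [477.2, 257.5, 12.4, 56.3]
top 308 mid [ 0.3833 -0.3464] ang -9.5 len 0.1271
top bright 393 mid [ 0.3832 -0.3459] ang -9.2 len 0.1311
```

View pics/w14.png

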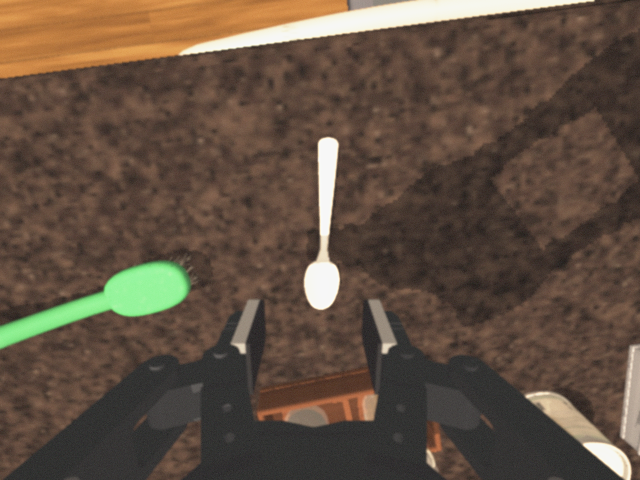

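All four fits agree: middle (0.383, -0.346), axis -9.2°. The spoon runs straight down the picture at column 325. Descending.

```bash
python3 - <<'E'
from h import *
plan([(.383,-.346,.06,171,45,1),(.383,-.346,.025,171,45,1)])
E
```

```text
[[14, 9, 53, 2, 45], [-1, -1, 35, 0, 45]]
from [ 0.398  -0.3579  0.1118] psi 173.0 tilt [-0.035  0.031] 2 rows; gap mm 45.1 f [ 0.1 -0.4  0.2] t 35.55
```

send_rows --plan '[[[14,9,50,2,45],[-1,-1,30,0,45],[0,0,0,0,45]]]'

```text
time: 35.92
eef_pos: [0.3844, -0.3464, 0.033]
ee_rot: [[-0.987, 0.159, -0.033], [0.158, 0.987, 0.027], [0.037, 0.022, -0.999]]
ft_force: [-0.3, -0.3, 0.5]
finger_gap: 0.53
```

```bash
python3 - <<'E'
from h import *
plan([(.383,-.346,.003,171,45,2)])
E
```

```text
[[0, 0, 15, 0, 45], [0, 0, 15, 0, 45]]
from [ 0.3844 -0.3464  0.033 ] psi 170.9 tilt [-0.033  0.027] 2 rows; gap mm 45.3 f [-0.3 -0.3  0.5] t 35.92
```

send_rows --plan '[[[0,0,15,0,45],[0,0,13,0,45],[0,0,0,0,45]]]'

```text
time: 36.3
eef_pos: [0.385, -0.3474, 0.0061]
ee_rot: [[-0.987, 0.159, -0.03], [0.159, 0.987, 0.023], [0.033, 0.018, -0.999]]
ft_force: [-0.8, 0.0, 0.8]
finger_gap: 0.523
```

```bash
python3 - <<'E'
from h import *
plan([(.383,-.346,.003,171,45,1)])
E
```

```text
[[2, 1, 3, 0, 45]]
from [ 0.385  -0.3474  0.0061] psi 170.9 tilt [-0.03   0.023] 1 rows; gap mm 44.7 f [-0.8  0.   0.8] t 36.3
```

send_rows --plan '[[[2,1,3,0,45],[0,0,0,0,35],[0,0,0,0,25],[0,0,0,0,5],[0,0,0,0,5],[0,0,0,0,5],[0,0,0,0,5]]]' --squeeze 40

```text
time: 37.17
eef_pos: [0.3839, -0.3472, 0.0047]
ee_rot: [[-0.987, 0.159, -0.028], [0.159, 0.987, 0.021], [0.031, 0.016, -0.999]]
ft_force: [0.4, 0.3, 0.1]
finger_gap: 0.22
```

send_rows --plan '[[[0,0,-50,0,5],[0,0,-50,0,5],[0,0,0,0,5]]]'

```text
time: 37.55
eef_pos: [0.3863, -0.3488, 0.1064]
ee_rot: [[-0.987, 0.16, -0.029], [0.159, 0.987, 0.023], [0.033, 0.018, -0.999]]
ft_force: [0.4, -0.2, 0.0]
finger_gap: 0.217
```

```bash
python3 - <<'E'
from h import *
pos();d=cam('wrist');save(d,'w15.png')
plan([(.40,-.02,.15,92,5,8)])
E
```

```text
t 37.55 p [ 0.3863 -0.3488  0.1064] R [[-0.987, 0.16, -0.029], [0.159, 0.987, 0.023], [0.033, 0.018, -0.999]] gap 0.217 f [ 0.4 -0.2  0. ] q [-0.96   0.182  1.832 -0.012  1.163 -2.366]
[[5, 41, -5, 10, 5], [12, 39, -4, 10, 5], [18, 37, -5, 10, 5], [25, 33, -5, 10, 5], [30, 28, -5, 10, 5], [34, 22, -4, 10, 5], [38, 16, -5, 10, 5], [40, 10, -5, 9, 5]]
from [ 0.3852 -0.3472  0.104 ] psi 170.9 tilt [-0.032  0.027] 8 rows; gap mm 18.6 f [-0.3  0.9 -0.1] t 37.6
```

View pics/w15.png

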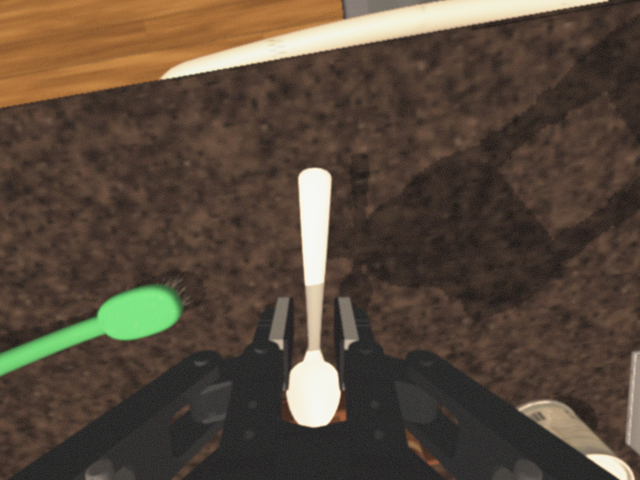

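The spoon is held across the pads, running from (315, 170) to (315, 425). Moving toward the tray while turning.

send_rows --plan '[[[5,41,-5,10,5],[12,39,-4,10,5],[18,37,-5,10,5],[25,33,-5,10,5],[30,28,-5,10,5],[34,22,-4,10,5],[38,16,-5,10,5],[40,10,-5,9,5],[0,0,0,0,5]]]'

```text
time: 38.72
eef_pos: [0.3985, -0.0056, 0.1385]
ee_rot: [[0.017, 0.998, -0.053], [0.999, -0.015, 0.042], [0.041, -0.054, -0.998]]
ft_force: [-0.2, -1.8, -0.4]
finger_gap: 0.221
```

```bash
python3 - <<'E'
from h import *
plan([(.570,.006,.12,92,5,4),(.570,.006,.06,92,5,1)])
d=cam('wrist');save(d,'w16.png')
E
```

```text
[[3, 43, 2, -1, 5], [3, 43, 3, -1, 5], [2, 43, 2, -1, 5], [1, 43, 3, 0, 5], [-2, 3, 60, 0, 5]]
from [ 0.3985 -0.0056  0.1385] psi 89.0 tilt [-0.053  0.042] 5 rows; gap mm 18.9 f [-0.2 -1.8 -0.4] t 38.73
```

View pics/w16.png

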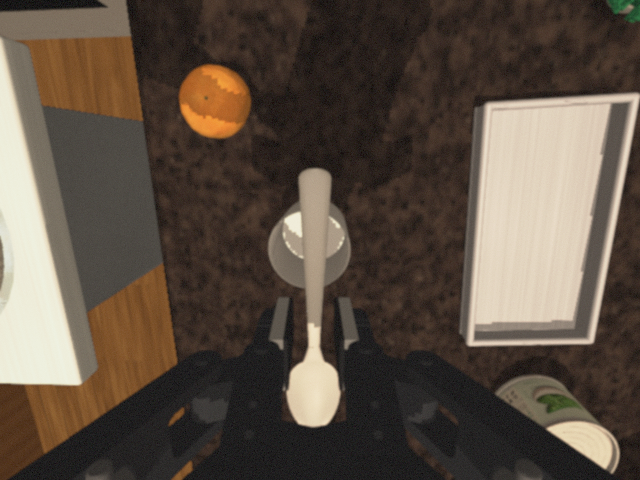

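send_rows --plan '[[[3,43,2,-1,5],[3,43,3,-1,5],[2,43,2,-1,5],[1,43,3,0,5],[0,0,0,0,5]]]'

```text
time: 39.4
eef_pos: [0.5705, -0.001, 0.1106]
ee_rot: [[-0.038, 0.997, -0.064], [0.998, 0.041, 0.042], [0.044, -0.062, -0.997]]
ft_force: [-0.9, 0.6, -0.4]
finger_gap: 0.219
```

```bash
python3 - <<'E'
from h import *
plan([(.570,.006,.06,92,5,1),(.570,.006,.035,92,5,1)])
E
```

```text
[[5, 3, 51, 0, 5], [-1, 2, 25, 0, 5]]
from [ 0.5705 -0.001   0.1106] psi 92.2 tilt [-0.064  0.042] 2 rows; gap mm 18.7 f [-0.9  0.6 -0.4] t 39.4
```

send_rows --plan '[[[5,3,51,0,5],[-1,2,23,0,5],[0,0,0,0,5]]]'

```text
time: 39.78
eef_pos: [0.5679, 0.0027, 0.0329]
ee_rot: [[-0.038, 0.997, -0.068], [0.998, 0.041, 0.042], [0.044, -0.067, -0.997]]
ft_force: [-0.0, -0.1, -0.3]
finger_gap: 0.221
```

```bash
python3 - <<'E'
from h import *
d=cam('wrist');save(d,'w17.png')
plan([(.570,.006,.0105,92,5,1)])
E
```

```text
[[2, 3, 23, 0, 5]]
from [0.5684 0.0027 0.0338] psi 92.2 tilt [-0.067  0.041] 1 rows; gap mm 18.7 f [-0.7 -0.4 -0.3] t 39.83
```

View pics/w17.png

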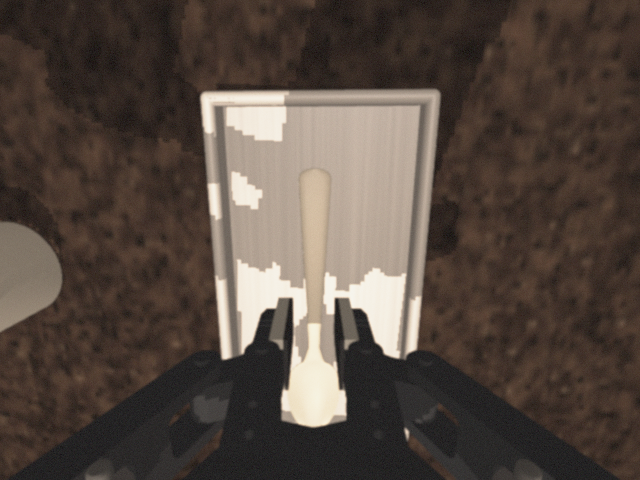

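The spoon is centred over the tray, with the handle tip at (315, 175). Lowering and releasing.

send_rows --plan '[[[1,2,12,0,5],[0,0,9,0,5],[0,0,0,0,5]]]'

```text
time: 40.2
eef_pos: [0.5702, 0.0036, 0.014]
ee_rot: [[-0.038, 0.997, -0.063], [0.998, 0.04, 0.041], [0.043, -0.062, -0.997]]
ft_force: [0.5, 1.0, 0.4]
finger_gap: 0.221
```

send_rows --plan '[[[0,0,3,0,5],[0,0,0,0,5],[0,0,0,0,24],[0,0,0,0,34],[0,0,0,0,34],[0,0,-20,0,34],[0,0,-50,0,34],[0,0,-50,0,60],[0,0,0,0,60]]]'

```text
time: 41.32
eef_pos: [0.5797, -0.0017, 0.14]
ee_rot: [[-0.038, 0.998, -0.058], [0.998, 0.041, 0.039], [0.041, -0.056, -0.998]]
ft_force: [0.4, -0.3, -0.1]
finger_gap: 0.698
```

```bash
python3 - <<'E'
from h import *
pos();d=cam('wrist');save(d,'w18.png')
plan([(.40,-.02,.2,92,60,3)])
E
```

```text
t 41.33 p [ 0.5797 -0.0017  0.14  ] R [[-0.038, 0.998, -0.058], [0.998, 0.041, 0.039], [0.041, -0.056, -0.998]] gap 0.698 f [ 0.4 -0.3 -0.1] q [-0.225  0.299  1.62   0.026  1.288 -0.273]
[[-3, -61, -17, 0, 60], [-3, -60, -18, 0, 60], [-3, -61, -17, 0, 60]]
OVER [-3, -61, -17, 0, 60]
OVER [-3, -60, -18, 0, 60]
OVER [-3, -61, -17, 0, 60]
from [ 0.5781 -0.0013  0.1375] psi 92.2 tilt [-0.062  0.04 ] 3 rows; gap mm 59.9 f [0.1 1.  0.2] t 41.38
```

View pics/w18.png

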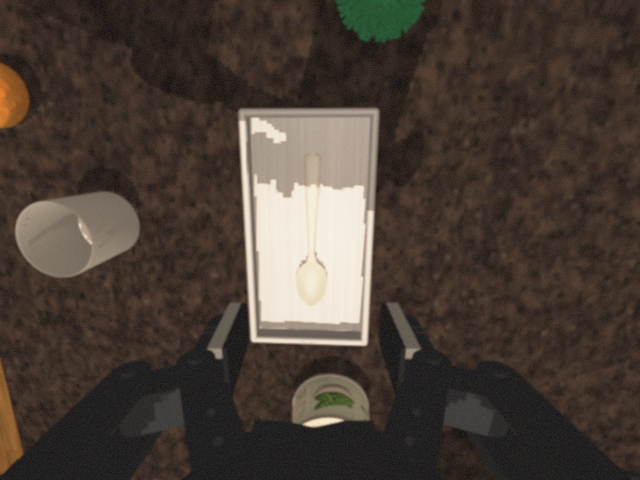

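The spoon lies flat in the tray, from (312, 155) to (312, 305). Backing off for a final check of everything.

send_rows --plan '[[[-3,-55,-17,0,60],[-3,-55,-18,0,60],[-3,-55,-17,0,60],[0,0,0,0,60],[0,0,0,0,60],[0,0,0,0,60]]]'

```text
time: 42.12
eef_pos: [0.4099, -0.0184, 0.1944]
ee_rot: [[-0.038, 0.996, -0.075], [0.998, 0.041, 0.043], [0.046, -0.073, -0.996]]
ft_force: [-0.1, 1.1, -0.2]
finger_gap: 0.704
```

```bash
python3 - <<'E'
from h import *
pos();d=cam('top');save(d,'t19.png')
W=d['W']
for n,c,r,z,zm in (('lemon',(.548,.39),.045,.045,.1),('mand',(.541,.302),.03,.043,.1),('salt',(.555,-.378),.03,.07,.1),('spice',(.546,-.31),.03,.095,.13),('tin',(.596,-.172),.05,.045,.08),('cup',(.393,.004),.04,.05,.08),('spoon',(.57,.005),.08,.007,.016)):
    print(n,end=' ');blob(W,c,r,z,zm)
d=cam('scene');save(d,'s19.png')
E
```

```text
t 42.12 p [ 0.4099 -0.0184  0.1944] R [[-0.038, 0.996, -0.075], [0.998, 0.041, 0.043], [0.046, -0.073, -0.996]] gap 0.704 f [-0.1  1.1 -0.2] q [-0.353 -0.19   2.018  0.015  1.399 -0.396]
lemon 417 rect [545.8 383.5] [50.8 51.1] 32.9 mean [0.5451 0.382  0.0529] zmax 0.0601 pca [11.5 13.4] axis deg 85.1
mand 184 rect [544.5 300.5] [36.7 35.3] 76.2 mean [0.5453 0.3    0.0459] zmax 0.0505 pca [8.6 8.8] axis deg 174.2
salt 246 rect [ 556.2 -378.1] [33.2 30.8] 38.2 mean [ 0.5551 -0.3756  0.0867] zmax 0.0946 pca [8.  8.7] axis deg -161.3
spice 354 rect [ 546.1 -309.8] [39.  38.7] 68.5 mean [ 0.5452 -0.3085  0.1078] zmax 0.1121 pca [10.2 10.6] axis deg 117.5
tin 993 rect [ 596.7 -171.7] [73.6 74.5] 61.9 mean [ 0.5966 -0.1717  0.0536] zmax 0.0585 pca [18.9 19.3] axis deg 151.2
cup 32 rect [384.4  15.1] [55.8 27.8] 36.2 mean [0.3871 0.0206 0.0594] zmax 0.0637 pca [ 8.9 18.7] axis deg -151.4
spoon 22 rect [616.6   5.4] [  1.4 114.5] 2.1 mean [0.6167 0.0022 0.0101] zmax 0.014 pca [ 0.4 42.2] axis deg 92.3
```

View pics/t19.png

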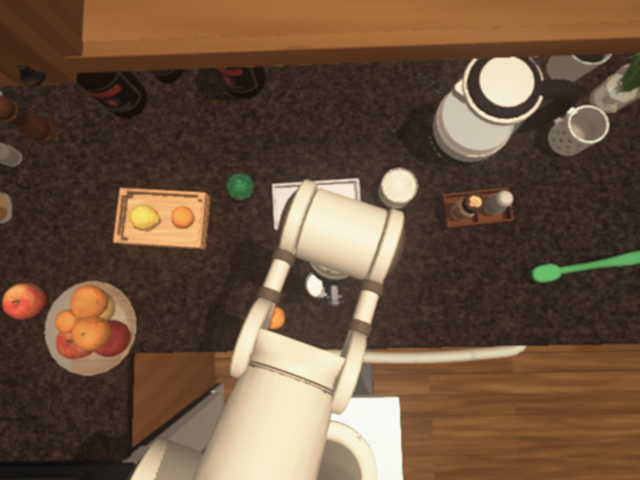

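View pics/s19.png

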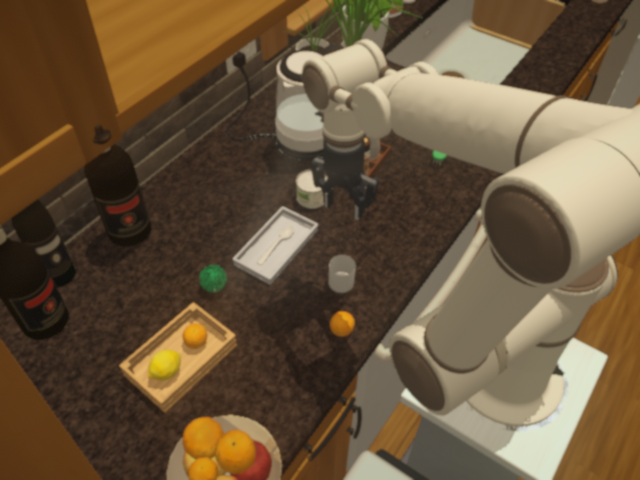

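Final pictures show the fruits in the crate, the shaker and jar upright in the caddy, and the spoon flat in the tray. The cup at scene pixel (341, 273) and the tin look unmoved. Handing in.

```bash
python3 -c "
from workcell import env
print(env.sign_off())"
```

```text
the job is handed in; nothing more can be done
None
```

I sorted all five things in the order asked and handed the job in at about 42 s of the 128 s allowed. The sign-off gives no verdict.

**Last checks:**
- **Crate:** the lemon and the mandarin farther from the base both lie on the floor. The nearer mandarin was left alone.
- **Caddy:** the salt shaker (top at 95 mm) and the spice jar (top at 112 mm) stand upright, one to a bay.
- **Tray:** the teaspoon lies flat, fully inside, as the scene and wrist pictures show.
- **Tin:** it measured within 1 mm of where it started.
- **Gripper:** it was clear of everything at the end, and no reported wrist force came near the limit.

**Checks that failed or disagreed:**
- **Teaspoon depth:** the final depth check from the top camera was blocked by the arm and picked up the tray wall, so only the pictures confirm the spoon.
- **Cup depth:** the cup was also partly hidden, so its depth check disagreed. I relied on it showing at the same pixel in the scene camera.
- **Hand tilt:** it drifted to about 5° before the jar was gripped, and I spent about 6 s testing why. It was about 3° when the jar was gripped.

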